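# Catch a rocking machine foot and clamp it flat side down

## Robot

A 6-joint arm with a two-finger parallel gripper is mounted at the origin on the work surface. World frame = base frame: x ahead of the robot, y to its left, z up, the work surface at z = 0. Lengths are in m, angles in degrees, forces in N, time in s.
With the tool pointing down it reaches from about 0.375 to 0.9 m from the base axis. Payload 3.1 kg.
Tool frame: the origin (TCP) lies midway between the tips of the shut fingers; the grasp point (between the pads) lies arm.tcp_to_grasp behind it (arm.tcp_to_grasp is the distance from the TCP to the grasp point, in m); z points along the fingers, x is the direction in which the jaws open and shut, and the axes are right-handed (so a half turn about z gives the same grasp; the last joint's range is limited). The gripper opens to 87 mm and grips with 3 to 60 N. Pads are 19 mm wide; open, the fingers measure 117 mm over their backs; the gripper's body (75 mm by 190 mm) begins 51 mm behind the grasp point.
Start: joints at [61.163, 30.224, 82.088, -0, 67.689, -10.227], TCP at [0.199, 0.592, 0.19] pointing down, gripper open.
Joint ranges: [-176.69, 176.69], [-43.24, 126.21], [12.49, 139.97], [-82, 262], [0, 151.66], [-163.58, 163.58]. Speed limits (degrees/s): [159.86, 159.86, 180, 180, 180, 180].

## Interface

Orientations are given as [roll, pitch, yaw] about the fixed x, y, z axes, in that order (R = Rz(yaw) Ry(pitch) Rx(roll)).
In Python, from station import arm gives the robot as it stands.
- The arm moves only by the tool move_arm, never from a script. Its argument "deltas" is a list of rows, each an object of numbers: "fingers": the finger opening in mm, from 0 to 87; "dx", "dy", "dz": the shift along the world's x, y, z in mm; "wx", "wy", "wz": the turn, a rotation vector about the world's x, y, z in degrees. In form: [{"fingers": .., "dx": .., "dy": .., "dz": .., "wx": .., "wy": .., "wz": ..}, ...]. A call has 1 to 8 rows; each row shifts and turns the commanded pose from where the row before left it; what a row does not reach is not made up. A row lasts 1/10 s, in which the tool goes at most 50 mm and 8.59 degrees, less where a joint would pass 70% of its speed; a pose out of reach is approached as far as the arm can. A call with a gripper value outside its range is refused whole. The fingers move at their own pace and stop on an object; "grip_force" is the grip in N (left out, the last holds). Time passes only in rows, so rows that do not move let the fingers close. It gives the time, the measured TCP pose, the force and the opening at its end, in the units of the state.
- arm.observe(): the state, without advancing time (a new reading comes with each control period).
- arm.read_camera(name): name is "scene" or "side" or "wrist"; returns (picture, depth): 400x640x3 uint8, blue, green, red; 400x640 float32, m along the optical axis (not along the pixel's ray), 0 where there is no reading.
- arm.camera_info(name): a dict with "camera_matrix" (3x3 intrinsics, pixels), "xyz" and "rotation" of the camera in the world. Camera axes: x right, y down, z forward; pixel columns grow to the right and rows downward; lengths in m; the calibration is good to about 2 mm. A picture is of the moment at which its call begins: read the wrist's pose just before it. camera_info takes no time and is no camera call; for the wrist camera it gives the pose at the moment of the call.
- arm.finish_job(): hands the job in, once; it reports no verdict.
The state is a dict: "t": time; "joint_positions": joint angles; "qvel": joint speeds; "joint_efforts": joint torques, N m; "position": TCP position; "tcp_rot": TCP orientation; "force": force on the tool from outside, world axes, zero at the start; "wrist_torque": the same for the moment, N m; "finger_gap": finger opening in m.
Only numpy, scipy, OpenCV 4.12 (cv2) and the standard library are available. Lean on these libraries where they do the work, as an engineer would, in place of code of your own. Each camera call takes 0.05 s, during which the arm holds its last target.

## Task

A half-round machine foot stands on its curved side on the bench mat, where the least touch sets it rocking. Catch it between the fingers and hold it still, then set it flat side down on the riser of the holding fixture, between the two lips and centred, with its ends even over both sides of the riser; last, swing the hold-down arm over it until the arm is fully home, and let go. Do not drop the foot, and do not knock over the tall can.

Things in the scene. Friction and masses are not known exactly. Their poses are not given: they have to be found in the camera images.
- foot: Half-round foot: loose, grey plastic, 235 g, D-shaped profile: an arc of radius 30 mm closed by a flat 55 mm wide; 42 mm high when flat side down; 56 mm long between flat end faces. A steel bar let into one long edge of the flat (+x side) makes it heavy there. Origin: centre of the flat. z out of the flat through the block (up when the flat is down), y along its length, x across the flat to the bar.
- foot_axis (a point): Point on the arc's axis, mid-length, 12 mm from the flat; stays 30 mm above the mat. The foot starts at rest on its curve, y level, z leaning 107 degrees from up, the flat facing roughly the robot and 17 degrees upwards, bar low. Touched, it rolls and rocks about this pose (0.85 s a cycle) for several seconds.
- foot_bar (a point): Middle of the flat's long edge beside the bar (x +27.5, z 0 of the foot). To bring the flat down, the foot is turned with this edge going down and away from the robot; with this edge on a surface it falls on to its flat by itself once its z leans less than about 55 degrees from up. Centre of mass: x +6.5, z +14 mm of the foot.
- mat: Black rubber mat 230 (x) x 220 (y) x 3 mm, fixed; origin under its centre, top at z = 3 mm. The foot starts on it, with small low things (up to 30 mm high) near its edges.
- fixture: Holding fixture, fixed. Origin on the table under its riser, x away from the robot, z up. Base plate 8 mm thick, x -60 to +140, y -60 to +60 mm. Riser at the origin: 84 (x) x 50 (y) mm, rubber top at z = 25 mm; a lip 6 mm wide and 5 mm high crosses each x end, 72 mm clear between them. Pivot post, diameter 26, at x +75.
- seat (a point): Centre of the riser's rubber top, where the origin of the foot must come to lie. Same axes as the fixture; the foot's y must lie along the fixture's y (either way round).
- overhead (a point): Near end of the fixture's grey overhead arm, on its underside: x -12, y -38, z 207 mm of the fixture. The arm, 26 mm wide and 36 mm high, runs along x back to a column (26 x 26 mm) at x +118, y -38; a steel button (diameter 22) hangs under it at x +4 down to z = 196 mm. A gripper over the riser would hit it: the tool must come in leaning back to the robot.
- holddown (a joint): Hold-down arm: steel bar 18 mm wide, 124 mm long, turning level about the pivot post, underside 74 mm and top 82 mm above the table, 6 mm clear of a foot lying flat. 0 rad: along the fixture's +y, clear of the riser; grows counter-clockwise from above; 1.57 rad (its stop): towards the fixture's -x, over the riser. Stays where left; about 0.6 N at the ball moves it.
- ball (a point): Centre of the black ball knob (diameter 22 mm, on a 10 mm stem) on top of the arm's outer end, 115 mm from the pivot axis and 107 mm above the table.
- pivot (a point): Point on the arm's upright pivot axis, at the height of the ball's centre.
- can: Bystander: tall aluminium can, diameter 52, 150 mm high; origin under its centre, z up.
Not all that is in view belongs to the job. Leave any purple look-alike of the foot alone.

How it is judged (in metres and radians):
On the way, in this order (a step that is already met when the one before it is completed fails the run):
1. the foot is caught and held still by the fingers (contact force between the fingers and foot above 0.5 N and angular speed of foot below 0.5 rad/s), for 0.2 s.
2. the foot lies flat side down on the riser, between the lips, released (horizontal distance between foot and seat below 0.014 m and z of foot in the frame of seat between -0.003 and 0.004 m and angle between foot's own z axis and vertical below 0.08 rad and angle between the y axis of foot and the y axis of fixture, either way round below 0.2 rad and linear speed of foot below 0.02 m/s and contact force between the fingers and foot below 0.1 N), for 0.2 s.
At the end, for the whole second after the job is handed in: The foot lies at rest flat side down on the riser (its z within 0.08 rad of vertical, height within -3 and +4 mm of the rubber), its centre within 14 mm of the seat, its length within 0.2 rad of the fixture's y, the fingers off it; the hold-down arm is swung past 1.45 rad (stop at 1.57) (all of step 2 and value of joint holddown above 1.45 rad); the robot touches nothing.
It fails at once if the foot is dropped (it moves at over 0.9 m/s out of the fingers: a fall of more than about 40 mm) (linear speed of foot above 0.9 m/s and contact force between the fingers and foot below 0.05 N).
It fails at once if the can is knocked over (angle between can's own z axis and vertical above 0.5 rad).
It also fails if it takes over 72 s, if anything falls off the work surface, if the arm or the gripper's body presses on something with over 40 N, if the wrist force passes 120 N, or if a joint passes its speed limit or range.

## Working session

There is one attempt and no reset: what is moved stays moved. The work goes in short steps, Python scripts to look and compute and a tool call to move; the robot and the scene stay as the last step left them, time stands still between calls to the robot, and variables do not carry over. Pictures are saved under pics/ and viewed, and the job is handed in when it is done.

Besides the shell and the picture viewer there is one more tool, called after "Call:" by a JSON object that holds its "fn" and its "kwargs", one argument or row to a line. move_arm: Moves the arm, as the interface text tells. Its arguments: {"type":"object","properties":{"deltas":{"type":"array"},"grip_force":{"type":"number"}},"required":["deltas"]}

```bash
mkdir -p pics; ls; cat > h.py <<'E'
import numpy as np,cv2,json
from station import arm
from scipy.spatial.transform import Rotation as R
def grab(n,tag):
    ci=arm.camera_info(n); p,d=arm.read_camera(n)
    np.savez(f'pics/{tag}.npz',p=p,d=d,K=np.array(ci['camera_matrix']),t=np.array(ci['xyz']),R=np.array(ci['rotation']))
    cv2.imwrite(f'pics/{tag}.png',p); return p,d
def load(tag): return np.load(f'pics/{tag}.npz')
def px(tag,u,v,z=None):
    L=load(tag);K=L['K'];r=np.linalg.inv(K)@[u,v,1.];
    if z is None: return L['R']@(r*L['d'][int(v),int(u)])+L['t']
    w=L['R']@r; return L['t']+w*(z-L['t'][2])/w[2]
def cloud(tag):
    L=load(tag);K=L['K'];d=L['d'];v,u=np.mgrid[:400,:640]
    P=np.stack([(u-K[0,2])/K[0,0]*d,(v-K[1,2])/K[1,1]*d,d],-1)
    return P@L['R'].T+L['t'],d>0
def proj(tag,P):
    L=load(tag);c=L['R'].T@(np.array(P)-L['t']);q=L['K']@c;return q[:2]/q[2]
def crop(tag,u0,u1,v0,v1,s,out):
    im=load(tag)['p'][v0:v1,u0:u1];cv2.imwrite(f'pics/{out}.png',cv2.resize(im,None,fx=s,fy=s,interpolation=cv2.INTER_CUBIC))
E
python3 - <<'E'
from h import *
print(arm.observe()); print(arm.tcp_to_grasp)
for n in('scene','side','wrist'):
    grab(n,n+'0'); ci=arm.camera_info(n); print(n,ci)
E
```

```text
pics
{'t': 0.0, 'joint_positions': array([ 6.11650278e+01,  3.02800566e+01,  8.21552923e+01, -8.43607500e-05,
        6.76891350e+01, -1.02260948e+01]), 'qvel': array([-0.09915453, -0.03866455, -0.00290378,  0.01344308,  0.06643666,
        0.02868739]), 'joint_efforts': array([-1.18498414e-03, -4.40038562e+01, -1.76590848e+01,  6.32358156e-02,
        5.83539088e-02, -1.76156364e-04]), 'position': array([0.19901231, 0.591631  , 0.18856609]), 'tcp_rot': array([-1.79977977e+02,  1.22520413e-01,  7.13911782e+01]), 'force': array([-0.16518411, -0.23722719,  0.06337878]), 'wrist_torque': array([-0.00889098, -0.02936321, -0.07463351]), 'finger_gap': 0.08681353711148548}
0.0187
scene {'camera_matrix': array([[503.64886549,   0.        , 323.45985523],
       [  0.        , 503.64886549, 194.77230158],
       [  0.        ,   0.        ,   1.        ]]), 'xyz': array([1.53418118, 0.08564311, 0.99036122]), 'rotation': array([-1.33544727e+02,  4.68179785e-02,  9.11847580e+01])}
side {'camera_matrix': array([[388.30178564,   0.        , 322.34125332],
       [  0.        , 388.30178564, 197.90235923],
       [  0.        ,   0.        ,   1.        ]]), 'xyz': array([ 0.45289082, -0.53653119,  0.6300373 ]), 'rotation': array([-128.3704824 ,    0.74705073,  -18.1581062 ])}
wrist {'camera_matrix': array([[276.4773934 ,   0.        , 321.16189694],
       [  0.        , 276.4773934 , 199.80144908],
       [  0.        ,   0.        ,   1.        ]]), 'xyz': array([0.13132832, 0.61601169, 0.38459198]), 'rotation': array([1.64641380e+02, 1.61836057e-01, 7.13775134e+01])}
```

```bash
sed -i "s/R=np.array(ci\['rotation'\])/R=R.from_euler('xyz',ci['rotation'],degrees=True).as_matrix()/" h.py
python3 - <<'E'
from h import *
for n in('scene','side','wrist'):
    L=dict(load(n+'0')); 
    if L['R'].ndim==1: L['R']=R.from_euler('xyz',L['R'],degrees=True).as_matrix()
    np.savez(f'pics/{n}0.npz',**L)
E
```

```text
(no output)
```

View pics/scene0.png

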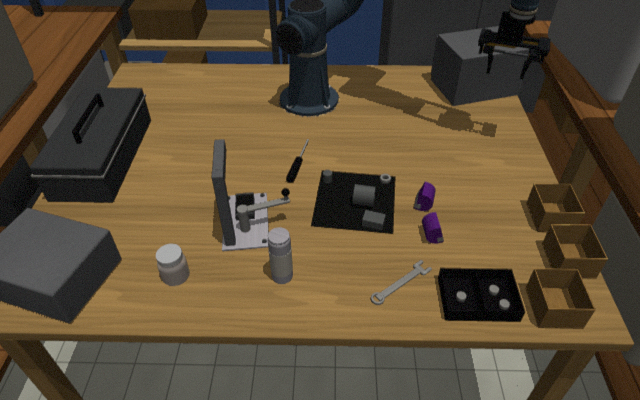

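View pics/side0.png

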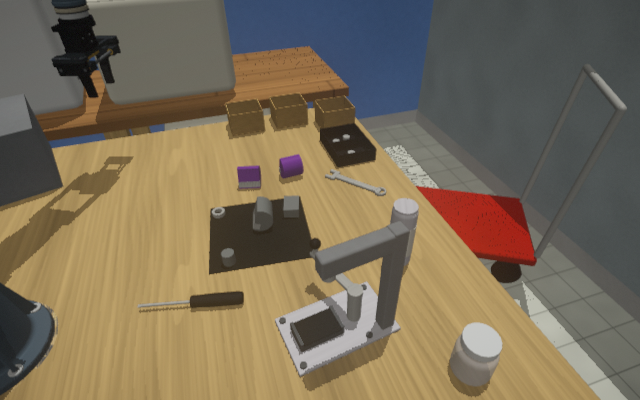

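View pics/wrist0.png

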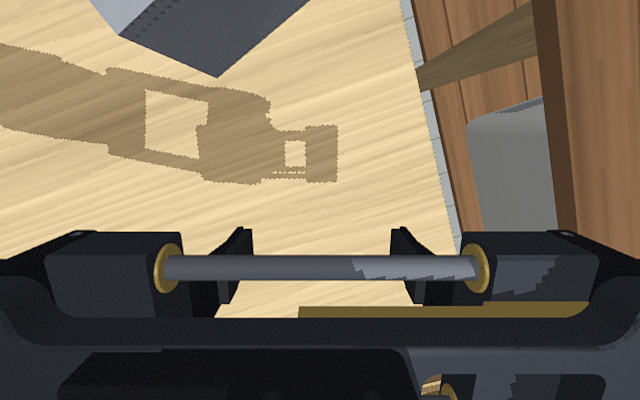

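```bash
python3 - <<'E'
from h import *
crop('scene0',200,450,130,300,3.2,'c1')
crop('side0',190,430,130,380,2.4,'c2')
E
```

```text
(no output)
```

View pics/c1.png

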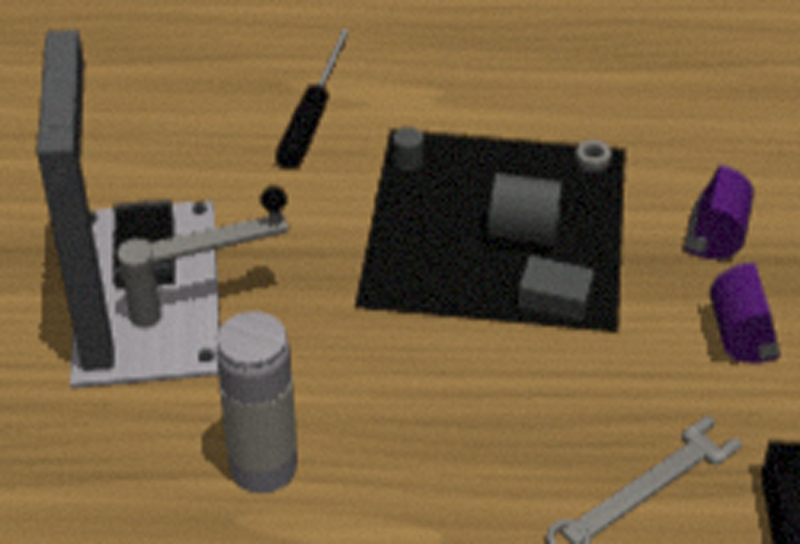

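View pics/c2.png

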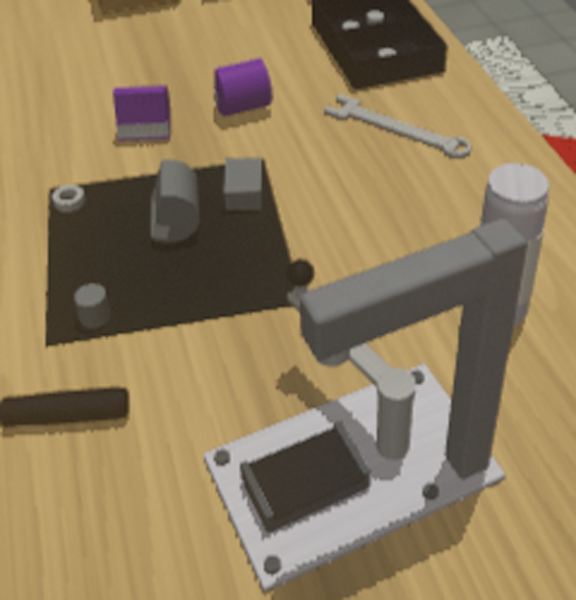

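```bash
python3 - <<'E'
from h import *
# candidate pixels in scene
for nm,(u,v) in dict(foot=(364,190),block=(374,220),nut=(385,178),cyl=(327,175),can=(279,236),ball=(285,192)).items(): print(nm,px('scene0',u,v).round(4))
# mat corners scene (crop/3.2+offset)
for c in [(392,130),(626,150),(618,330),(357,307)]: print('mat',px('scene0',200+c[0]/3.2,130+c[1]/3.2,.003).round(4))
# plate corners scene
for c in [(215,203),(218,375),(72,384)]: print('plate',px('scene0',200+c[0]/3.2,130+c[1]/3.2,.008).round(4))
for c in [(205,459),(268,586),(504,472),(425,366)]: print('plateS',px('side0',190+c[0]/2.4,130+c[1]/2.4,.008).round(4))
for c in [(243,475),(273,530),(369,482),(335,428)]: print('riserS',px('side0',190+c[0]/2.4,130+c[1]/2.4,.03).round(4))
for t in('scene0','side0'):
    P,m=cloud(t); f=px('scene0',364,190)
    s=m&(abs(P[...,0]-f[0])<.06)&(abs(P[...,1]-f[1])<.05)&(P[...,2]>.010)&(P[...,2]<.08)
    Q=P[s]; print(t,len(Q),Q.min(0).round(4),Q.max(0).round(4))
    np.save(f'pics/foot_{t}.npy',Q)
    s=m&(P[...,2]>.055)&(P[...,2]<.12)&(P[...,0]>.4)&(P[...,0]<.95)&(abs(P[...,1]-.25)<.5)
    v,u=np.nonzero(s); 
    f2=px('scene0',279,236); Q=P[m&(np.hypot(P[...,0]-f2[0],P[...,1]-f2[1])<.05)&(P[...,2]>.02)]; print('can',Q.min(0).round(3),Q.max(0).round(3))
E
```

```text
foot [0.5356 0.1739 0.0609]
block [0.6144 0.1992 0.0267]
nut [0.4226 0.243  0.0051]
cyl [0.4431 0.0725 0.0319]
can [ 0.7866 -0.0295  0.1512]
ball [ 0.6052 -0.0319  0.115 ]
mat [0.3906 0.0583 0.003 ]
mat [0.4146 0.275  0.003 ]
mat [0.6386 0.2499 0.003 ]
mat [0.6171 0.0341 0.003 ]
plate [ 0.4985 -0.0964  0.008 ]
plate [ 0.6978 -0.0737  0.008 ]
plate [ 0.7094 -0.1886  0.008 ]
plateS [ 0.4939 -0.1075  0.008 ]
plateS [ 0.5127 -0.2192  0.008 ]
plateS [ 0.7059 -0.191   0.008 ]
plateS [ 0.6897 -0.0786  0.008 ]
riserS [ 0.5158 -0.1447  0.03  ]
riserS [ 0.5247 -0.1933  0.03  ]
riserS [ 0.6009 -0.1795  0.03  ]
riserS [ 0.5927 -0.1278  0.03  ]
scene0 468 [0.4902 0.1273 0.01  ] [0.5955 0.2239 0.0684]
can [ 0.757 -0.057  0.02 ] [ 0.811 -0.005  0.155]
side0 676 [0.4994 0.1412 0.01  ] [0.5955 0.223  0.067 ]
can [ 0.755 -0.06   0.02 ] [ 0.805 -0.008  0.152]
```

```bash
cat > ov.py <<'E'
from h import *
def box(x0,x1,y0,y1,z): return np.array([[x0,y0,z],[x1,y0,z],[x1,y1,z],[x0,y1,z]])/1000.
def fixlines(x,y,yaw):
    r=R.from_euler('z',yaw,degrees=True).as_matrix();o=np.array([x,y,0])
    S=[box(-60,140,-60,60,8),box(-42,42,-25,25,30),box(-36,36,-25,25,25),box(-12,131,-51,-25,207),box(-12,131,-51,-25,243),box(105,131,-51,-25,8)]
    a=np.linspace(0,2*np.pi,24)
    S.append(np.c_[75+13*np.cos(a),75*0+13*np.sin(a),a*0+8]/1000);S.append(np.c_[75+13*np.cos(a),13*np.sin(a),a*0+74]/1000)
    return [s@r.T+o for s in S]
def draw(tag,polys,u0,u1,v0,v1,s,out,col=(0,255,255)):
    im=cv2.resize(load(tag)['p'][v0:v1,u0:u1],None,fx=s,fy=s,interpolation=cv2.INTER_CUBIC)
    im=cv2.convertScaleAbs(im,alpha=1.4,beta=20)
    for P in polys:
        q=np.array([(proj(tag,p)-[u0,v0]+.5)*s for p in P]).astype(int)
        cv2.polylines(im,[q],True,col,1,cv2.LINE_AA)
    cv2.imwrite(f'pics/{out}.png',im)
E
python3 - <<'E'
from ov import *
P1=[]
for t in('scene0','side0'):
    P,m=cloud(t);im=load(t)['p'].astype(int)
    s=m&(abs(P[...,2]-.008)<.006)&(P[...,0]>.42)&(P[...,0]<.78)&(P[...,1]>-.27)&(P[...,1]<-.03)
    bright=(im.min(-1)>110)&(im[...,2]-im[...,0]<40)
    Q=P[s&bright][:,:2]; print(t,len(Q))
    if len(Q)>20:
        r=cv2.minAreaRect((Q*1000).astype(np.float32)); print(r)
draw('side0',fixlines(.556,-.158,8.5),250,430,200,380,3.3,'o1')
draw('scene0',fixlines(.556,-.158,8.5),200,310,130,260,4.5,'o2')
E
```

```text
scene0 1061
((601.2313232421875, -145.06761169433594), (202.60533142089844, 118.56954193115234), 7.689519882202148)
side0 3697
((599.954833984375, -146.41860961914062), (199.83828735351562, 120.50577545166016), 7.806742191314697)
```

View pics/o1.png

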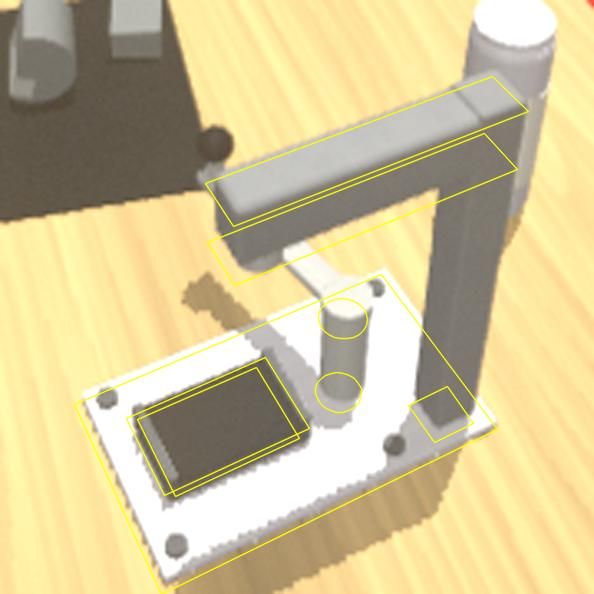

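View pics/o2.png

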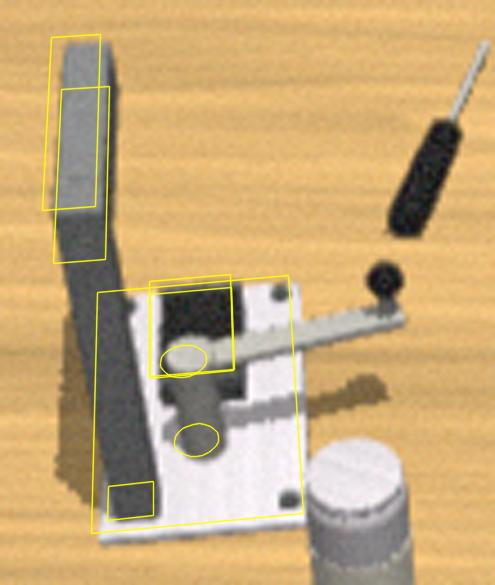

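```bash
python3 - <<'E'
from ov import *
F=fixlines(.5605,-.1513,7.75)
draw('side0',F,250,430,200,380,3.3,'o1')
draw('scene0',F,200,310,130,260,4.5,'o2')
a=cv2.imread('pics/o1.png');b=cv2.imread('pics/o2.png')
h=min(len(a),len(b)); o=np.hstack([a[:h],b[:h]]);cv2.imwrite('pics/o3.png',cv2.resize(o,(800,int(h*800/o.shape[1])),interpolation=cv2.INTER_AREA))
# foot fit: cylinder
for t in('scene0','side0'):
    Q=np.load(f'pics/foot_{t}.npy'); Q=Q[(Q[:,0]<.575)]
    top=Q[Q[:,2]>.05]; print(t,len(top),top.min(0),top.max(0))
crop('side0',240,310,180,250,8,'c3');crop('scene0',335,400,170,240,8,'c4')
E
```

```text
scene0 222 [0.51555248 0.14444585 0.05031684] [0.55656314 0.20124136 0.06841636]
side0 256 [0.51077884 0.1433619  0.05013918] [0.5512712  0.20337829 0.06700556]
```

View pics/o3.png

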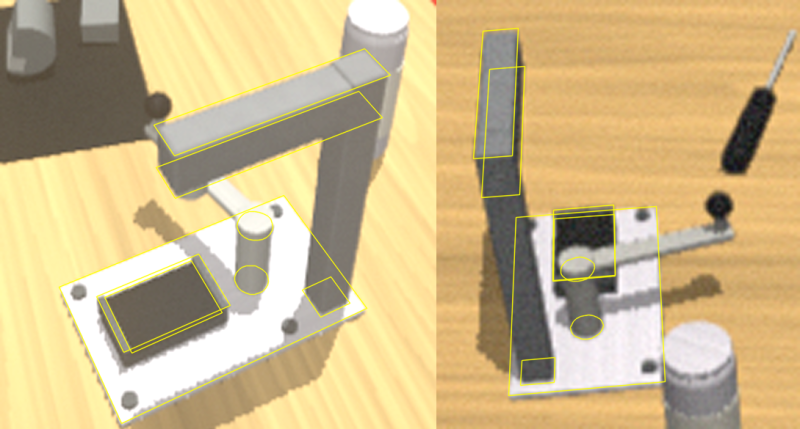

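View pics/c3.png

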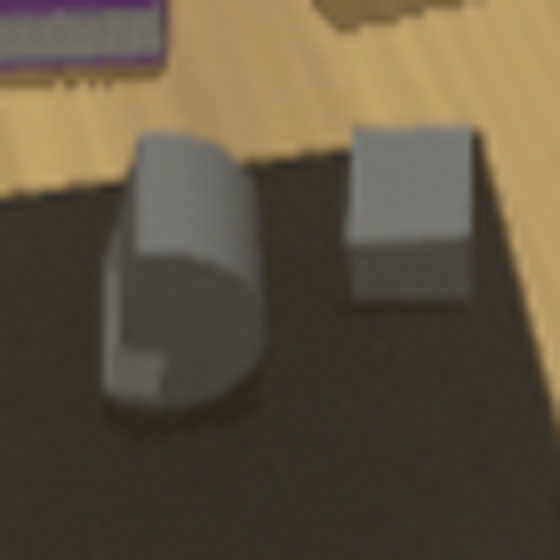

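View pics/c4.png

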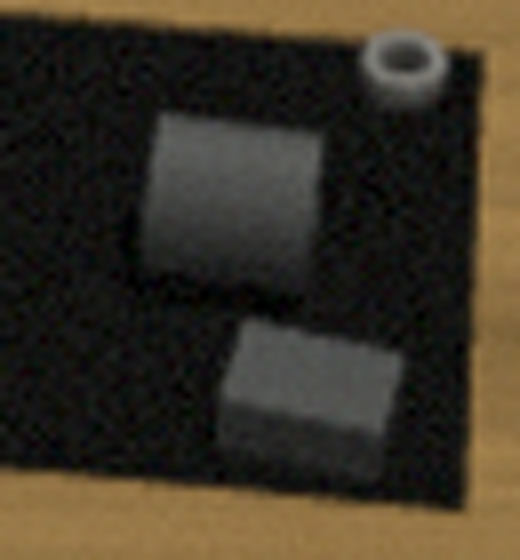

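```bash
cat >> ov.py <<'E'
def footR(yaw,lean): return R.from_euler('z',yaw,degrees=True).as_matrix()@R.from_euler('y',lean,degrees=True).as_matrix()
def footlines(ax,yaw,lean):
    r=footR(yaw,lean); h=np.arctan2(27.5,-12); a=np.linspace(-h,h,30) # angle from +z
    out=[]
    for y in(-28,28):
        P=np.c_[30*np.sin(a),0*a+y,30*np.cos(a)]/1000; out.append(P@r.T+ax)
    for k in(0,-1): out.append(np.array([out[0][k],out[1][k]]))
    return out
E
python3 - <<'E'
from ov import *
from scipy.optimize import least_squares
Q=np.load('pics/foot_scene0.npy')
def res(p,Q):
    x,y,yaw=p; r=R.from_euler('z',yaw,degrees=True).as_matrix(); L=(Q-[x,y,.033])@r; return np.hypot(L[:,0],L[:,2])-.03
for name,sel in (('scene',Q[(Q[:,0]<.575)&(Q[:,2]>.025)&(Q[:,1]<.205)&(Q[:,1]>.14)]),):
    s=least_squares(lambda p:res([p[0],.174,p[1]],sel),[.53,-6],loss='soft_l1',f_scale=.003); print(name,len(sel),s.x,np.std(s.fun))
    yaw=s.x[1];r=R.from_euler('z',yaw,degrees=True).as_matrix();L=(sel-[s.x[0],.174,.033])@r; print(np.percentile(L[:,1],[0,2,98,100]))
    P=[s.x[0],.174,.033]
def both(ax,yaw,lean,o):
    F=footlines(np.array(ax),yaw,lean)
    draw('side0',F,235,315,180,255,7,'t1');draw('scene0',F,330,405,165,240,7,'t2')
    a=cv2.imread('pics/t1.png');b=cv2.imread('pics/t2.png');cv2.imwrite(f'pics/{o}.png',cv2.resize(np.hstack([a[:525],b[:525]]),None,fx=.73,fy=.73))
both(P,yaw,107,'o4')
print(dir(arm))
E
```

```text
scene 384 [  0.52199795 -10.89245416] 0.003394824004206171
[-0.02596379 -0.02427524  0.02975053  0.03049897]
['IKError', '__class__', '__delattr__', '__dict__', '__dir__', '__doc__', '__eq__', '__format__', '__ge__', '__getattribute__', '__getstate__', '__gt__', '__hash__', '__init__', '__init_subclass__', '__le__', '__lt__', '__module__', '__ne__', '__new__', '__reduce__', '__reduce_ex__', '__repr__', '__setattr__', '__sizeof__', '__str__', '__subclasshook__', '__weakref__', 'camera_info', 'finish_job', 'observe', 'read_camera', 'tcp_to_grasp']
```

View pics/o4.png

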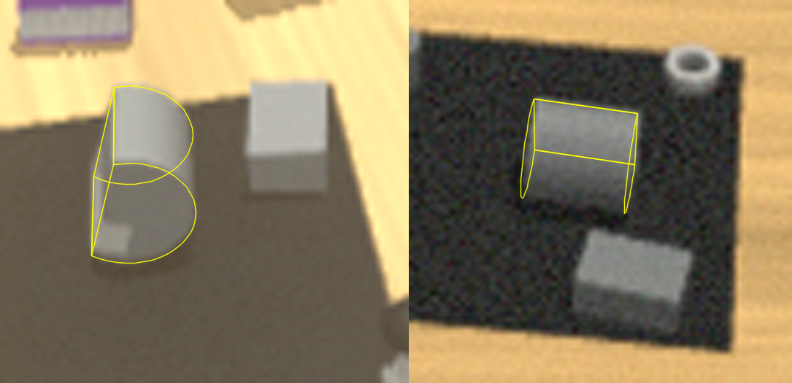

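```bash
cat > both.py <<'E'
from ov import *
import sys
def both(ax,yaw,lean,o,sd='side0',sc='scene0'):
    F=footlines(np.array(ax),yaw,lean)
    draw(sd,F,245,295,185,240,8,'t1');draw(sc,F,340,390,170,225,8,'t2')
    a=cv2.imread('pics/t1.png');b=cv2.imread('pics/t2.png');cv2.imwrite(f'pics/{o}.png',np.hstack([a,b]))
E
python3 -c "
from both import *
both([.525,.174,.033],-7.5,107,'o5')"
```

```text
(no output)
```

View pics/o5.png

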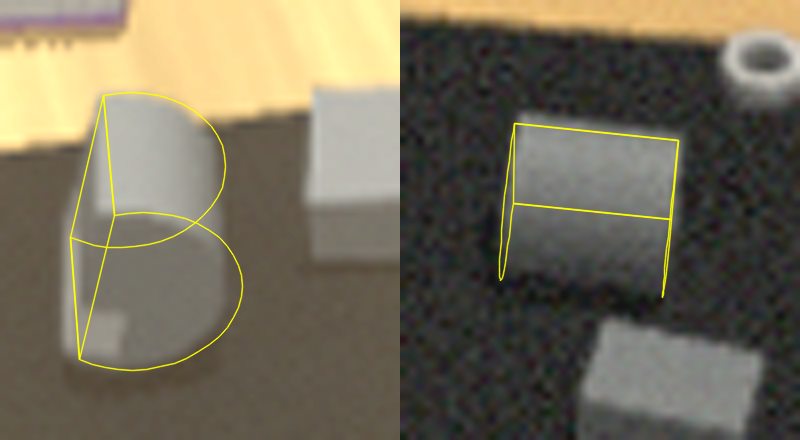

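```bash
python3 -c "
from both import *
both([.520,.1745,.033],-8.5,107,'o6')"
```

```text
(no output)
```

View pics/o6.png

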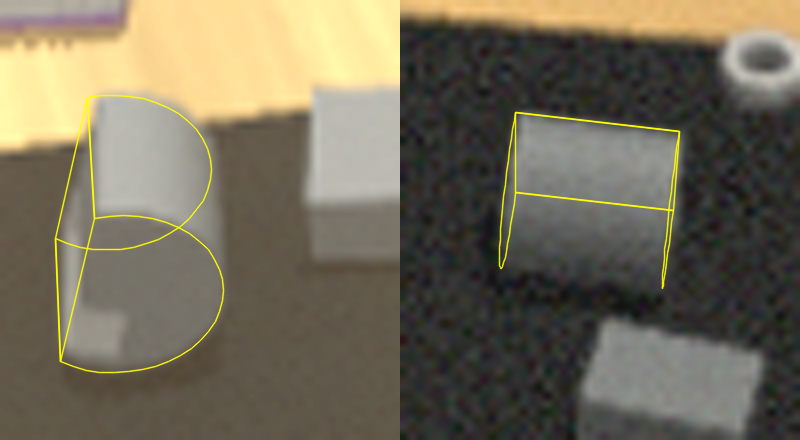

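Call:
{"fn": "move_arm", "kwargs": {
  "deltas": [
    {"fingers":87,"dx":25,"dy":-35,"dz":15,"wz":2},
    {"dx":28,"dy":-37,"dz":10,"wz":2},
    {"dx":28,"dy":-37,"dz":10,"wz":2},
    {"dx":28,"dy":-37,"wz":2},
    {"dx":28,"dy":-37,"wz":2},
    {"dx":28,"dy":-37},
    {"dx":28,"dy":-37},
    {"dx":28,"dy":-37}
  ],
  "grip_force": 25
}}

```text
validation failed for argument at $.de...
```

Call:
{"fn": "move_arm", "kwargs": {
  "deltas": [
    {"dx":28,"dy":-37},
    {"dx":28,"dy":-37},
    {"dx":28,"dy":-37},
    {"dx":15,"dy":-10},
    {},
    {}
  ]
}}

```text
validation failed for argument at $.de...
```

```bash
cat >> h.py <<'E'
def log():
    o=arm.observe(); f=open('pics/log.jsonl','a'); f.write(json.dumps({k:(v.tolist() if hasattr(v,'tolist') else v) for k,v in o.items()})+'\n')
    print(round(o['t'],2),o['joint_positions'].round(1),'p',o['position'].round(4),'rpy',o['tcp_rot'].round(1),'F',o['force'].round(1),'gap',round(o['finger_gap'],4));return o
E
python3 -c "
from h import *
log();grab('wrist','w1')"
```

```text
0.15 [ 61.2  30.3  82.1   0.   67.7 -10.2] p [0.1991 0.5918 0.1888] rpy [-1.80e+02  1.00e-01  7.14e+01] F [0.4 0.1 0.7] gap 0.0872
```

View pics/w1.png

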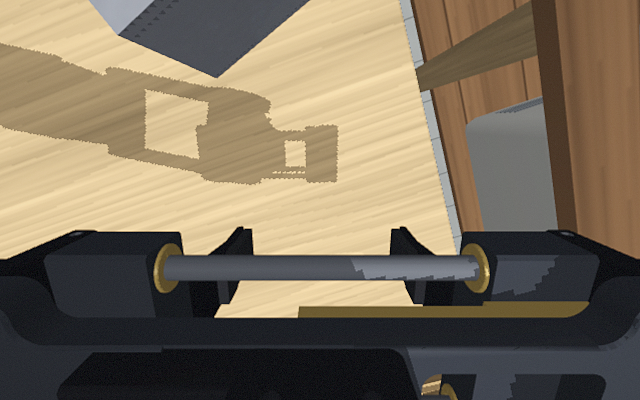

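Call:
{"fn": "move_arm", "kwargs": {
  "deltas": [
    {"fingers":87,"dx":25,"dy":-35,"dz":15,"wx":0,"wy":0,"wz":2},
    {"fingers":87,"dx":28,"dy":-37,"dz":10,"wx":0,"wy":0,"wz":2},
    {"fingers":87,"dx":28,"dy":-37,"dz":10,"wx":0,"wy":0,"wz":2},
    {"fingers":87,"dx":28,"dy":-37,"dz":0,"wx":0,"wy":0,"wz":2},
    {"fingers":87,"dx":28,"dy":-37,"dz":0,"wx":0,"wy":0,"wz":2},
    {"fingers":87,"dx":28,"dy":-37,"dz":0,"wx":0,"wy":0,"wz":0},
    {"fingers":87,"dx":28,"dy":-37,"dz":0,"wx":0,"wy":0,"wz":0},
    {"fingers":87,"dx":28,"dy":-37,"dz":0,"wx":0,"wy":0,"wz":0}
  ],
  "grip_force": 25
}}

```text
t: 1.0
position: [0.4212, 0.2967, 0.2246]
tcp_rot: [180.0, -0.0, 81.4]
force: [0.8, 1.0, 0.5]
finger_gap: 0.0871
```

Call:
{"fn": "move_arm", "kwargs": {
  "deltas": [
    {"fingers":87,"dx":28,"dy":-37,"dz":0,"wx":0,"wy":0,"wz":0},
    {"fingers":87,"dx":28,"dy":-37,"dz":0,"wx":0,"wy":0,"wz":0},
    {"fingers":87,"dx":28,"dy":-32,"dz":0,"wx":0,"wy":0,"wz":0},
    {"fingers":87,"dx":15,"dy":-15,"dz":0,"wx":0,"wy":0,"wz":0},
    {"fingers":87,"dx":0,"dy":0,"dz":0,"wx":0,"wy":0,"wz":0}
  ]
}}

```text
t: 1.5
position: [0.5219, 0.1748, 0.2244]
tcp_rot: [179.9, 0.0, 81.1]
force: [0.3, 0.2, 0.3]
finger_gap: 0.087
```

```bash
python3 -c "
from h import *
log();grab('wrist','w2')"
```

```text
1.5 [  6.9  22.1  90.6  -0.   67.3 -74.2] p [0.5219 0.1748 0.2244] rpy [179.9   0.   81.1] F [0.3 0.2 0.3] gap 0.087
```

View pics/w2.png

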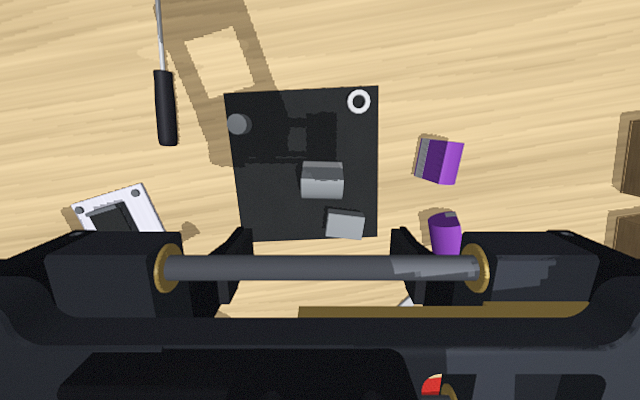

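```bash
python3 -c "
from both import *
draw('w2',footlines(np.array([.522,.1745,.033]),-8,107),280,370,140,220,8,'o7')"
```

```text
(no output)
```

View pics/o7.png

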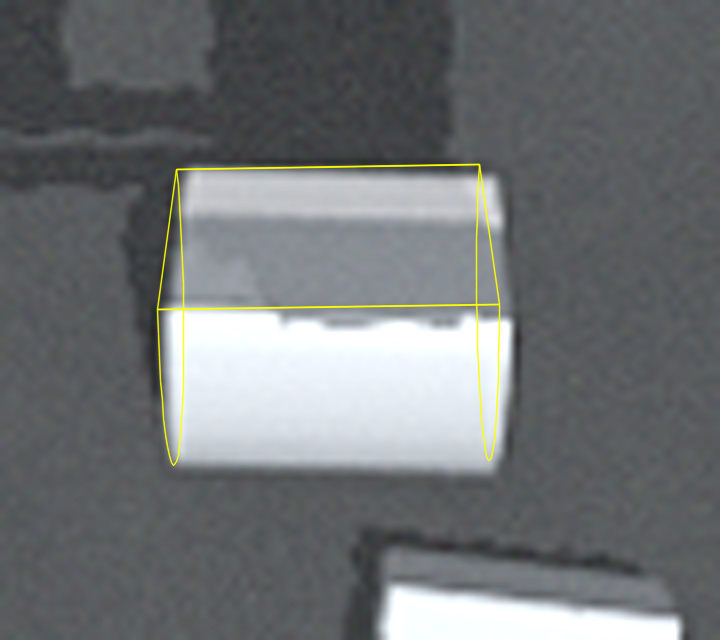

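```bash
python3 -c "
from h import *
for u,v in((426,190),(415,200),(420,208),(432,220),(425,240),(440,240)): print(px('scene0',u,v).round(3))"
```

```text
[0.532 0.342 0.061]
[0.519 0.32  0.01 ]
[0.55 0.33 0.01]
[0.645 0.342 0.062]
[0.663 0.33  0.005]
[0.668 0.367 0.012]
```

Call:
{"fn": "move_arm", "kwargs": {
  "deltas": [
    {"fingers":87,"dx":0,"dy":0,"dz":-10,"wx":0,"wy":0,"wz":-1.6},
    {"fingers":87,"dx":-2,"dy":1,"dz":-10,"wx":1.48,"wy":8.2,"wz":0},
    {"fingers":87,"dx":-2,"dy":1,"dz":-10,"wx":1.48,"wy":8.2,"wz":0},
    {"fingers":87,"dx":-3,"dy":1,"dz":-10,"wx":1.48,"wy":8.2,"wz":0},
    {"fingers":87,"dx":-3,"dy":1,"dz":-10,"wx":1.48,"wy":8.2,"wz":0},
    {"fingers":87,"dx":-3,"dy":0,"dz":-10,"wx":1.48,"wy":8.2,"wz":0},
    {"fingers":87,"dx":0,"dy":0,"dz":-10,"wx":1.48,"wy":8.2,"wz":0},
    {"fingers":87,"dx":0,"dy":0,"dz":0,"wx":0,"wy":0,"wz":0}
  ]
}}

```text
t: 2.35
position: [0.5037, 0.1814, 0.1445]
tcp_rot: [-129.1, 0.3, 79.8]
force: [-1.3, -0.2, -1.9]
finger_gap: 0.0868
```

```bash
python3 -c "
from h import *
log();grab('wrist','w3');grab('side','s3')"
```

```text
2.35 [  1.9  52.4  63.9  10.1 113.8 -78. ] p [0.5037 0.1814 0.1445] rpy [-129.1    0.3   79.8] F [-1.3 -0.2 -1.9] gap 0.0868
```

View pics/s3.png

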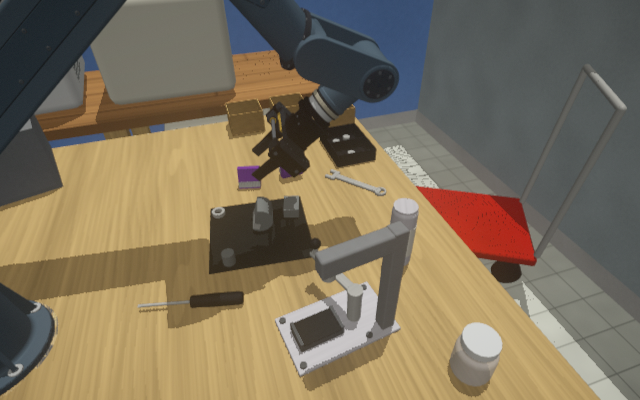

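View pics/w3.png

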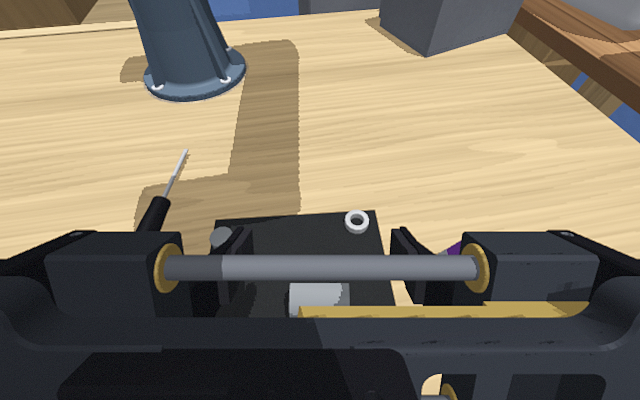

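Call:
{"fn": "move_arm", "kwargs": {
  "deltas": [
    {"fingers":87,"dx":0,"dy":0,"dz":-25,"wx":0,"wy":0,"wz":0},
    {"fingers":87,"dx":0,"dy":0,"dz":-25,"wx":0,"wy":0,"wz":0},
    {"fingers":87,"dx":0,"dy":0,"dz":-12,"wx":0,"wy":0,"wz":0},
    {"fingers":87,"dx":0,"dy":0,"dz":0,"wx":0,"wy":0,"wz":0},
    {"fingers":87,"dx":0,"dy":0,"dz":0,"wx":0,"wy":0,"wz":0}
  ]
}}

```text
t: 2.95
position: [0.5068, 0.1818, 0.0951]
tcp_rot: [-130.2, -0.1, 79.8]
force: [-0.5, -0.0, 0.5]
finger_gap: 0.0869
```

```bash
python3 -c "
from both import *
log();grab('wrist','w4');grab('side','s4')
crop('s4',200,340,110,260,4,'s4c')
draw('w4',footlines(np.array([.5225,.1765,.033]),-10.2,107),230,420,200,330,4,'w4c')"
```

```text
2.95 [  1.9  55.3  64.8   9.7 108.8 -79. ] p [0.5068 0.1818 0.0951] rpy [-1.302e+02 -1.000e-01  7.980e+01] F [-0.5 -0.   0.5] gap 0.0869
```

View pics/s4c.png

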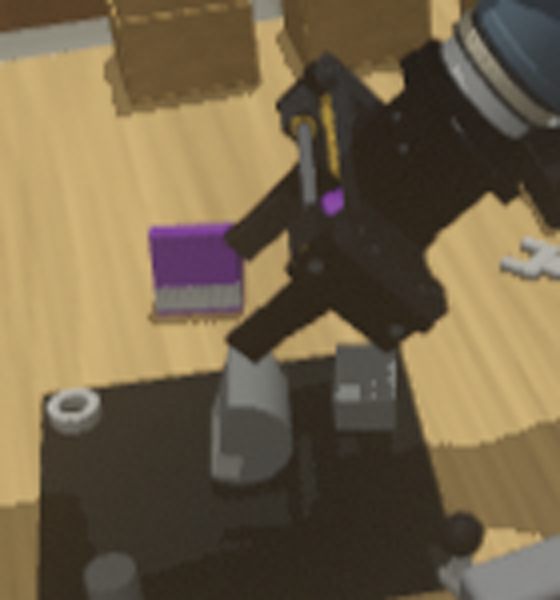

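View pics/w4c.png

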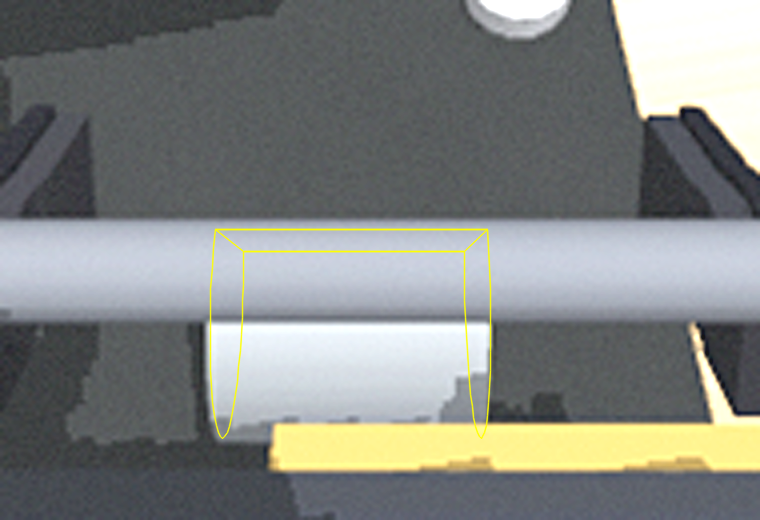

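Call:
{"fn": "move_arm", "kwargs": {
  "deltas": [
    {"fingers":87,"dx":1,"dy":-2,"dz":-20,"wx":0,"wy":0,"wz":0},
    {"fingers":87,"dx":1,"dy":-1,"dz":-20,"wx":0,"wy":0,"wz":0},
    {"fingers":87,"dx":0,"dy":0,"dz":-20,"wx":0,"wy":0,"wz":0},
    {"fingers":87,"dx":0,"dy":0,"dz":-12,"wx":0,"wy":0,"wz":0},
    {"fingers":87,"dx":0,"dy":0,"dz":0,"wx":0,"wy":0,"wz":0},
    {"fingers":87,"dx":0,"dy":0,"dz":0,"wx":0,"wy":0,"wz":0}
  ]
}}

```text
t: 3.65
position: [0.508, 0.1783, 0.0199]
tcp_rot: [-129.9, -0.0, 79.8]
force: [0.1, 0.8, 0.3]
finger_gap: 0.0869
```

```bash
python3 -c "
from both import *
log();grab('side','s5')
crop('s5',200,340,110,260,4,'s5c')"
```

```text
3.65 [  1.6  61.2  64.5   9.3 103.7 -80.1] p [0.508  0.1783 0.0199] rpy [-129.9   -0.    79.8] F [0.1 0.8 0.3] gap 0.0869
```

View pics/s5c.png

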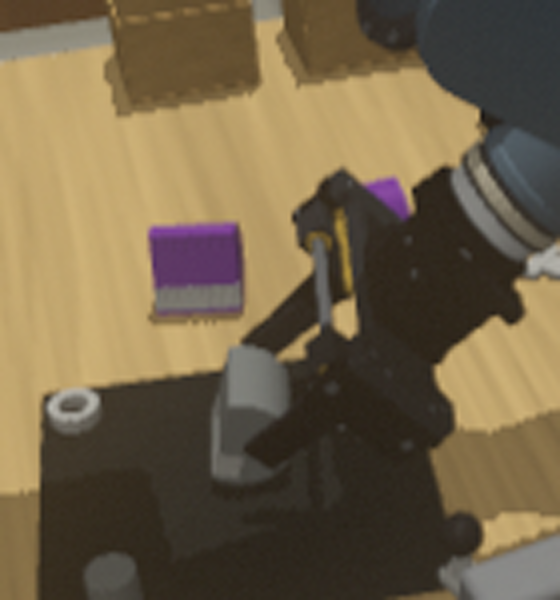

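Call:
{"fn": "move_arm", "kwargs": {
  "deltas": [
    {"fingers":50,"dx":0,"dy":0,"dz":0,"wx":0,"wy":0,"wz":0},
    {"fingers":50,"dx":0,"dy":0,"dz":0,"wx":0,"wy":0,"wz":0},
    {"fingers":50,"dx":0,"dy":0,"dz":0,"wx":0,"wy":0,"wz":0},
    {"fingers":50,"dx":0,"dy":0,"dz":0,"wx":0,"wy":0,"wz":0},
    {"fingers":50,"dx":0,"dy":0,"dz":0,"wx":0,"wy":0,"wz":0},
    {"fingers":50,"dx":0,"dy":0,"dz":0,"wx":0,"wy":0,"wz":0},
    {"fingers":50,"dx":0,"dy":0,"dz":0,"wx":0,"wy":0,"wz":0},
    {"fingers":50,"dx":0,"dy":0,"dz":0,"wx":0,"wy":0,"wz":0}
  ],
  "grip_force": 25
}}

```text
t: 4.5
position: [0.5085, 0.1782, 0.0208]
tcp_rot: [-130.0, -0.0, 79.8]
force: [0.4, -0.2, 1.3]
finger_gap: 0.0554
```

```bash
python3 -c "
from both import *
log();grab('side','s6')
crop('s6',200,340,110,260,4,'s6c')"
```

```text
4.5 [  1.6  61.   64.5   9.3 103.7 -80.1] p [0.5085 0.1782 0.0208] rpy [-130.    -0.    79.8] F [ 0.4 -0.2  1.3] gap 0.0554
```

View pics/s6c.png

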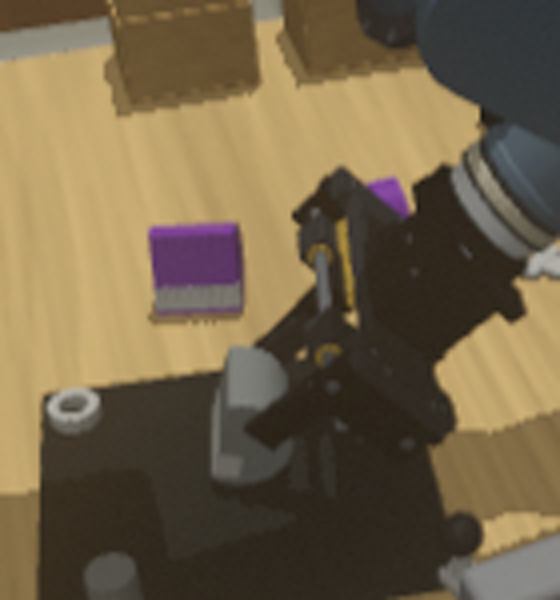

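Call:
{"fn": "move_arm", "kwargs": {
  "deltas": [
    {"fingers":50,"dx":0,"dy":0,"dz":8,"wx":0,"wy":0,"wz":0},
    {"fingers":50,"dx":0,"dy":0,"dz":20,"wx":0,"wy":0,"wz":0},
    {"fingers":50,"dx":0,"dy":0,"dz":30,"wx":0,"wy":0,"wz":0},
    {"fingers":50,"dx":0,"dy":0,"dz":30,"wx":0,"wy":0,"wz":0},
    {"fingers":50,"dx":0,"dy":0,"dz":30,"wx":0,"wy":0,"wz":0},
    {"fingers":50,"dx":0,"dy":0,"dz":20,"wx":0,"wy":0,"wz":0},
    {"fingers":50,"dx":0,"dy":0,"dz":0,"wx":0,"wy":0,"wz":0}
  ],
  "grip_force": 30
}}

```text
t: 5.25
position: [0.5102, 0.1785, 0.1624]
tcp_rot: [-130.4, -0.1, 79.8]
force: [0.2, -0.2, -1.6]
finger_gap: 0.0554
```

```bash
cat > kin.py <<'E'
from h import *
from scipy.optimize import least_squares
def Ry(a): return R.from_euler('y',a,degrees=True).as_matrix()
def Rz(a): return R.from_euler('z',a,degrees=True).as_matrix()
def fk(q,p):
    h,L1,L2,T,off,a0,e=p
    # z-axis links, +pitch about y leans forward
    A=Rz(q[0]); pos=A@np.array([a0,off,h]); A=A@Ry(q[1]); pos=pos+A@[0,0,L1]
    A=A@Ry(q[2]); pos=pos+A@[e,0,L2]; A=A@Rz(q[3])@Ry(q[4]); pos=pos+A@[0,0,T]; A=A@Rz(q[5])
    return pos,A
E
python3 - <<'E'
from kin import *
log()
D=[json.loads(l) for l in open('pics/log.jsonl')]
def f(p): return np.concatenate([fk(d['joint_positions'],p)[0]-d['position'] for d in D])
s=least_squares(lambda p:np.r_[f(p),1e-3*(p-[.18,.58,.5,.3,.11,0,0])],[.18,.58,.5,.3,.11,0,0]); print(s.x.round(4),np.abs(f(s.x)).max())
np.save('pics/kp.npy',s.x)
for d in D:
    A=fk(d['joint_positions'],s.x)[1]; B=R.from_euler('xyz',d['tcp_rot'],degrees=True).as_matrix(); print((R.from_matrix(B.T@A)).as_rotvec(degrees=True).round(1))
E
```

```text
5.25 [  1.6  50.8  63.2   9.9 114.6 -78.2] p [0.5102 0.1785 0.1624] rpy [-1.304e+02 -1.000e-01  7.980e+01] F [ 0.2 -0.2 -1.6] gap 0.0554
[ 0.2742  0.588   0.3917  0.3385  0.111  -0.      0.1141] 7.458887719968832e-07
[ -0.   0. 180.]
[   0.    0. -180.]
[  -0.    0. -180.]
[   0.   -0. -180.]
[ -0.   0. 180.]
[ -0.   0. 180.]
[ -0.  -0. 180.]
```

```bash
cat >> kin.py <<'E'
kp=np.load('pics/kp.npy')
lo=np.array([-176.69,-43.24,12.49,-82,0,-163.58]);hi=np.array([176.69,126.21,139.97,262,151.66,163.58])
def toolR(head,phi):
    # heading yaw of lean direction, tool x = left of heading
    c,s=np.cos(np.radians(phi)),np.sin(np.radians(phi)); d=np.array([s,0,-c]); x=np.array([0,1,0]); y=np.cross(d,x)
    return Rz(head)@np.c_[x,y,d]
def fkt(q):
    p,A=fk(q,kp); return p,A@Rz(180)
def ik(tcp,Rt,q0):
    def f(q):
        p,A=fkt(q); return np.r_[(p-tcp)*1000,R.from_matrix(Rt.T@A).as_rotvec(degrees=True)]
    best=None
    for d in [np.zeros(6)]+[np.random.uniform(-40,40,6) for _ in range(8)]:
        s=least_squares(f,np.clip(q0+d,lo+.1,hi-.1),bounds=(lo,hi)); 
        if best is None or s.cost<best.cost: best=s
        if best.cost<1e-4: break
    return best.x,np.sqrt(2*best.cost)
def footpose(phi,lean,clear=.001,fx=.5605,fy=-.1513,yaw=7.75):
    th=np.radians(lean); z=.025+.0275*np.sin(th)+.012*np.cos(th)+clear; ex=.0275*np.cos(th)-.012*np.sin(th)
    G=np.array([fx,fy,0])+Rz(yaw)@[.0275-ex,0,z]; Rt=toolR(yaw,phi); return G,G+Rt[:,2]*.0187,Rt
E
python3 - <<'E'
from kin import *
o=arm.observe(); print(np.abs(fkt(o['joint_positions'])[1]-R.from_euler('xyz',o['tcp_rot'],degrees=True).as_matrix()).max(), (toolR(-10.2,-50)-R.from_euler('xyz',o['tcp_rot'],degrees=True).as_matrix()).round(2))
q=np.array([-10,10,120,0,30,-90.])
for phi in(30,40,45,50,57,65):
    for yaw in(7.75,):
        G,T,Rt=footpose(phi,max(57-phi,0)); s,e=ik(T,Rt,q); print(phi,G.round(4),T.round(4),s.round(1),round(e,3), 'elb')
E
```

```text
5.967448757360216e-16 [[-0.   -0.01 -0.01]
 [ 0.   -0.   -0.  ]
 [-0.   -0.01  0.01]]
30 [ 0.5689 -0.1502  0.0492] [ 0.5781 -0.1489  0.033 ] [ -32.    37.4  110.3   39.4   19.  -163.6] 9.388 elb
40 [ 0.5652 -0.1507  0.0455] [ 0.5771 -0.149   0.0312] [ -31.4   37.5  111.3   41.7   16.4 -163.6] 19.156 elb
45 [ 0.5636 -0.1509  0.0435] [ 0.5767 -0.1491  0.0302] [ -31.2   37.5  111.7   42.7   15.3 -163.6] 24.057 elb
50 [ 0.5622 -0.1511  0.0413] [ 0.5763 -0.1491  0.0292] [ -30.9   37.6  112.    43.7   14.3 -163.6] 28.964 elb
57 [ 0.5605 -0.1513  0.038 ] [ 0.576  -0.1492  0.0278] [ -30.5   37.7  112.4   45.1   13.  -163.6] 35.842 elb
65 [ 0.5605 -0.1513  0.038 ] [ 0.5773 -0.149   0.0301] [ -30.1   37.5  112.7   46.8   11.9 -163.6] 43.397 elb
```

```bash
cat > t.py <<'E'
from kin import *
rng=np.random.default_rng(0)
def multi(T,Rt,n=60):
    sol=[]
    for _ in range(n):
        q0=rng.uniform(lo+1,hi-1); q0[0]=rng.uniform(-50,30);q0[1]=rng.uniform(-40,80)
        def f(q):
            p,A=fkt(q); return np.r_[(p-T)*1000,R.from_matrix(Rt.T@A).as_rotvec(degrees=True)]
        s=least_squares(f,q0,bounds=(lo,hi),max_nfev=200)
        if s.cost<1e-3 and not any(np.abs(s.x-k).max()<1 for k in sol): sol.append(s.x)
        elif s.cost>=1e-3: pass
    return sol
if __name__=='__main__':
    for flip in(0,180):
      for yawoff in (0,):
        for phi in(0,15,30,40,50):
            G,T,Rt=footpose(phi,max(57-phi,0)); Rt=Rt@Rz(flip)
            print(flip,phi,[s.round(0).tolist() for s in multi(T,Rt)])
E
python3 t.py
```

```text
0 0 [[-25.0, 40.0, 92.0, -0.0, 48.0, -123.0]]
0 15 [[-30.0, 37.0, 105.0, 20.0, 27.0, -145.0]]
0 30 [[-37.0, 39.0, 116.0, 84.0, 21.0, 146.0]]
0 40 [[-42.0, 44.0, 123.0, 114.0, 33.0, 109.0]]
0 50 [[-47.0, 52.0, 128.0, 124.0, 50.0, 91.0]]
180 0 [[-25.0, 40.0, 92.0, -0.0, 48.0, 57.0]]
180 15 [[-30.0, 37.0, 105.0, 20.0, 27.0, 35.0]]
180 30 [[-37.0, 39.0, 116.0, 84.0, 21.0, -34.0]]
180 40 [[-42.0, 44.0, 123.0, 114.0, 33.0, -71.0]]
180 50 [[-47.0, 52.0, 128.0, 124.0, 50.0, -89.0]]
```

```bash
cat > plan.py <<'E'
from kin import *
from t import multi
# gripper body + camera + wrist + foot sample points in tool frame (z back negative from TCP), mm
def grid(x,y,z): return np.array(np.meshgrid(x,y,z)).reshape(3,-1).T
PTS=np.vstack([grid(np.linspace(-58,58,5),[-13,0,13],np.linspace(0,-70,6)),
 grid(np.linspace(-95,95,9),np.linspace(-38,38,5),np.linspace(-70,-150,6)),
 grid(np.linspace(-45,45,5),np.linspace(-45,45,5),np.linspace(-150,-339,8)),
 grid([-20,0,20],[-100,-80,-60],[-170,-200,-230]),
 grid([-28,28],[-33,0,33],[-52,-18,14])])/1000
fo=np.array([.5605,-.1513,0])
BOX=[np.array(b)/1000 for b in ([[-15,131],[-54,-22],[196,245]],[[103,133],[-53,-23],[8,245]],[[62,88],[-13,127],[8,118]],[[-60,140],[-60,60],[0,8]],[[-42,42],[-25,25],[0,30]])]
def clear(q):
    p,A=fkt(q); P=PTS@A.T+p; F=(P-fo)@Rz(7.75)
    out=[]
    for b in BOX:
        d=np.maximum(np.maximum(b[:,0]-F,F-b[:,1]),0); out.append(np.linalg.norm(d,axis=1).min()*1000)
    can=np.where(P[:,2]<.155,np.hypot(P[:,0]-.783,P[:,1]+.031)-.026,9).min()*1000
    return [P[:,2].min()*1000]+out+[min(can,999)]
E
python3 - <<'E'
from plan import *
qs=np.array(arm.observe()['joint_positions'])
for phi in(50,54,57):
    G,T,Rt=footpose(phi,max(57-phi,0)); print(phi,T.round(4),[(s.round(1).tolist(),np.round(clear(s)).tolist()) for s in multi(T,Rt,30)])
phi=50
G,T,Rt=footpose(phi,7)
for off in([0,0,.03],[0,0,.06],[-.04,0,.06],[-.06,0,.1],[-.06,0.1,.15],[-.05,.25,.2]):
    print(off,[(s.round(1).tolist(),np.round(clear(s)).tolist()) for s in multi(T+off,Rt,30)])
E
```

```text
50 [ 0.5763 -0.1491  0.0292] [([-47.5, 51.5, 127.7, 124.2, 49.6, 90.8], [-5.0, 66.0, 55.0, 14.0, 5.0, 0.0, 172.0])]
54 [ 0.5762 -0.1492  0.0284] [([-49.5, 55.3, 129.1, 125.3, 56.5, 85.6], [-6.0, 77.0, 56.0, 15.0, 4.0, 0.0, 174.0])]
57 [ 0.576  -0.1492  0.0278] [([-51.0, 58.3, 129.9, 125.4, 61.5, 82.0], [-7.0, 86.0, 58.0, 17.0, 2.0, 0.0, 175.0])]
[0, 0, 0.03] [([-47.5, 46.7, 127.8, 120.7, 47.0, 96.2], [25.0, 47.0, 55.0, 14.0, 17.0, 3.0, 172.0])]
[0, 0, 0.06] [([-47.5, 41.8, 127.6, 116.3, 44.6, 102.4], [55.0, 25.0, 55.0, 14.0, 47.0, 25.0, 172.0])]
[-0.04, 0, 0.06] [([-52.8, 42.7, 132.8, 116.0, 47.9, 95.3], [55.0, 50.0, 95.0, 54.0, 47.0, 25.0, 209.0])]
[-0.06, 0, 0.1] [([-55.8, 35.6, 134.4, 108.1, 46.2, 102.5], [95.0, 37.0, 115.0, 79.0, 87.0, 66.0, 228.0])]
[-0.06, 0.1, 0.15] [([-42.0, 25.5, 138.8, 117.5, 41.2, 108.2], [145.0, 56.0, 144.0, 97.0, 138.0, 127.0, 251.0])]
[-0.05, 0.25, 0.2] [([-9.8, 15.1, 134.3, 142.4, 22.3, 113.9], [195.0, 188.0, 233.0, 141.0, 250.0, 255.0, 999.0])]
```

```bash
python3 - <<'E'
from plan import *
qs=np.array(arm.observe()['joint_positions'])
qH=np.array([-55.8,35.6,134.4,108.1,46.2,102.5])
for s in np.linspace(0,1,13):
    q=qs+(qH-qs)*s; p,A=fkt(q); print(round(s,2),p.round(3),A[:,2].round(2),np.round(clear(q)))
E
```

```text
0.0 [0.51  0.179 0.162] [-0.75  0.14 -0.65] [128. 222. 223. 113. 233. 245. 274.]
0.08 [0.505 0.183 0.153] [-0.7   0.33 -0.63] [117. 196. 196. 118. 230. 241. 287.]
0.17 [0.507 0.189 0.151] [-0.6   0.52 -0.6 ] [111. 141. 142. 125. 242. 252. 231.]
0.25 [0.518 0.191 0.153] [-0.47  0.68 -0.56] [111. 110. 110. 111. 238. 249. 182.]
0.33 [0.537 0.187 0.159] [-0.29  0.8  -0.52] [115.  60.  61.  74. 197. 216. 140.]
0.42 [0.56  0.173 0.167] [-0.09  0.87 -0.48] [115.  32.  73.  38. 167. 172. 147.]
0.5 [0.584 0.147 0.174] [ 0.12  0.89 -0.44] [113.  33.  77.  34. 152. 151. 124.]
0.58 [0.605 0.109 0.177] [ 0.33  0.84 -0.43] [118.  20.  60.  15. 141. 139. 145.]
0.67 [0.617 0.06  0.177] [ 0.51  0.75 -0.43] [116.   0.  63.  31. 119. 119. 137.]
0.75 [0.617 0.004 0.172] [ 0.66  0.6  -0.45] [113.   0.  80.  12. 111. 110. 137.]
0.83 [ 0.6   -0.053  0.161] [ 0.75  0.44 -0.5 ] [116.   0.  55.  18. 112. 107. 137.]
0.92 [ 0.566 -0.106  0.146] [ 0.78  0.26 -0.56] [105.   0.  67.  40.  97.  81. 188.]
1.0 [ 0.516 -0.149  0.129] [ 0.76  0.1  -0.64] [ 95.  37. 115.  79.  87.  66. 228.]
```

```bash
cat > plan2.py <<'E'
from plan import *
qs=np.array(arm.observe()['joint_positions'])
W=[qs,np.array([5,20,110,60,70,20.]),np.array([-9.8,15.1,134.3,128,35,108]),np.array([-42.0,25.5,138.0,117.5,41.2,108.2]),np.array([-52.8,42.7,132.8,116.0,47.9,95.3])]
def path():
    out=[]
    for a,b in zip(W[:-1],W[1:]):
        # number of rows by tool rotation/translation
        n=1
        while True:
            Q=[a+(b-a)*s for s in np.linspace(0,1,n+1)]
            K=[fkt(q) for q in Q]
            ok=all(np.linalg.norm(K[i+1][0]-K[i][0])<.04 and R.from_matrix(K[i+1][1]@K[i][1].T).magnitude()<np.radians(7.5) for i in range(n))
            if ok: break
            n+=1
        out+=Q[1:]; print('leg',n)
    return out
if __name__=='__main__':
    for q in path():
        p,A=fkt(q); print(q.round(0),p.round(3),A[:,2].round(2),np.round(clear(q)))
E
python3 plan2.py
```

```text
leg 19
leg 24
leg 7
leg 4
[  2.  49.  66.  13. 112. -73.] [0.502 0.195 0.167] [-0.73  0.18 -0.66] [132. 234. 236. 132. 249. 261. 291.]
[  2.  48.  68.  15. 110. -68.] [0.493 0.212 0.171] [-0.71  0.22 -0.67] [136. 246. 251. 153. 266. 278. 331.]
[  2.  46.  71.  18. 108. -63.] [0.485 0.228 0.177] [-0.69  0.27 -0.68] [141. 260. 268. 174. 283. 296. 350.]
[  2.  44.  73.  20. 105. -58.] [0.477 0.245 0.182] [-0.66  0.31 -0.68] [146. 274. 276. 195. 302. 316. 368.]
[  2.  43.  76.  23. 103. -52.] [0.469 0.261 0.189] [-0.64  0.36 -0.68] [152. 281. 282. 218. 322. 336. 394.]
[  3.  41.  78.  26. 100. -47.] [0.461 0.277 0.195] [-0.61  0.4  -0.69] [158. 289. 290. 240. 342. 357. 999.]
[  3.  39.  80.  28.  98. -42.] [0.454 0.293 0.202] [-0.58  0.44 -0.68] [165. 297. 298. 260. 364. 378. 999.]
[  3.  38.  83.  31.  96. -37.] [0.446 0.309 0.21 ] [-0.55  0.48 -0.68] [171. 306. 308. 277. 386. 399. 999.]
[  3.  36.  85.  34.  93. -32.] [0.439 0.323 0.217] [-0.52  0.53 -0.68] [178. 316. 320. 293. 409. 420. 999.]
[  3.  35.  88.  36.  91. -27.] [0.432 0.337 0.225] [-0.48  0.56 -0.67] [185. 326. 332. 304. 
[... 4120 characters left out ...]
  89. 154.  87. 176. 174. 999.]
[-37.  24. 137. 119.  40. 108.] [ 0.532 -0.026  0.193] [ 0.77  0.12 -0.62] [157.  66. 140.  91. 156. 149. 999.]
[-42.  26. 138. 118.  41. 108.] [ 0.523 -0.056  0.182] [ 0.77  0.1  -0.64] [147.  49. 135.  93. 140. 127. 246.]
[-45.  30. 137. 117.  43. 105.] [ 0.53 -0.08  0.16] [ 0.76  0.1  -0.64] [126.  35. 116.  77. 118.  99. 221.]
[-47.  34. 135. 117.  45. 102.] [ 0.534 -0.104  0.137] [ 0.76  0.1  -0.64] [103.  34. 102.  61.  95.  73. 199.]
[-50.  38. 134. 116.  46.  99.] [ 0.536 -0.127  0.114] [ 0.76  0.1  -0.64] [ 79.  36.  94.  52.  71.  50. 202.]
[-53.  43. 133. 116.  48.  95.] [ 0.536 -0.15   0.089] [ 0.76  0.1  -0.64] [ 55.  50.  95.  54.  47.  25. 209.]
```

```bash
sed -i 's/<np.radians(7.5)/<np.radians(8.3)/; s/<.04 and/<.045 and/' plan2.py; cat > rows.py <<'E'
from plan2 import *
def rows(Q,p,A):
    o=[]
    for q in Q:
        P,B=fkt(q); d=np.round((P-p)*1000).astype(int); w=np.round(R.from_matrix(B@A.T).as_rotvec(degrees=True),1)
        p=p+d/1000; A=R.from_rotvec(w,degrees=True).as_matrix()@A; o.append((d,w))
    return o,p
def show(Q,p,A,f):
    o,p=rows(Q,p,A)
    for i,(d,w) in enumerate(o):
        if i%8==0: print('--',i)
        print('{"fingers": %d, "dx": %d, "dy": %d, "dz": %d, "wx": %g, "wy": %g, "wz": %g},'%(f,*d,*w))
E
python3 -c "
from rows import *
Q=path(); p,A=fkt(qs); show(Q,p,A,50)"
```

```text
leg 17
leg 21
leg 6
leg 3
-- 0
{"fingers": 50, "dx": -9, "dy": 18, "dz": 5, "wx": -1.8, "wy": -0.6, "wz": -5.3},
{"fingers": 50, "dx": -10, "dy": 19, "dz": 5, "wx": -1.7, "wy": -0.4, "wz": -5.5},
{"fingers": 50, "dx": -9, "dy": 19, "dz": 6, "wx": -1.6, "wy": 0.1, "wz": -5.7},
{"fingers": 50, "dx": -9, "dy": 18, "dz": 7, "wx": -1.6, "wy": 0.3, "wz": -5.9},
{"fingers": 50, "dx": -9, "dy": 18, "dz": 7, "wx": -1.5, "wy": 0.7, "wz": -6},
{"fingers": 50, "dx": -8, "dy": 18, "dz": 8, "wx": -1.4, "wy": 1, "wz": -6.2},
{"fingers": 50, "dx": -9, "dy": 17, "dz": 8, "wx": -1.4, "wy": 1.4, "wz": -6.4},
{"fingers": 50, "dx": -8, "dy": 17, "dz": 8, "wx": -1.2, "wy": 1.7, "wz": -6.4},
-- 8
{"fingers": 50, "dx": -7, "dy": 16, "dz": 9, "wx": -1.1, "wy": 2, "wz": -6.5},
{"fingers": 50, "dx": -8, "dy": 15, "dz": 9, "wx": -1, "wy": 2.4, "wz": -6.6},
{"fingers": 50, "dx": -7, "dy": 13, "dz": 9, "wx": -0.9, "wy": 2.7, "wz": -6.7},
{"fingers": 50, "dx": -7, "dy": 13, "dz": 9, "wx": -0.7, "wy": 2.9, "wz": -6.7},
{"fingers": 50, "dx": -6, "dy": 11, "dz": 8, "wx": -0.6, "wy": 3.3, "wz": -6.7},
{"fingers": 50, 
[... 2045 characters left out ...]
 -16, "wx": 0.2, "wy": 1.7, "wz": -3.4},
{"fingers": 50, "dx": 3, "dy": -41, "dz": -15, "wx": 0.6, "wy": 1.7, "wz": -3.5},
-- 40
{"fingers": 50, "dx": -1, "dy": -39, "dz": -15, "wx": 0.7, "wy": 1.6, "wz": -3.4},
{"fingers": 50, "dx": -4, "dy": -38, "dz": -15, "wx": 1, "wy": 1.6, "wz": -3.4},
{"fingers": 50, "dx": -7, "dy": -37, "dz": -13, "wx": 1.3, "wy": 1.3, "wz": -3.5},
{"fingers": 50, "dx": -10, "dy": -35, "dz": -12, "wx": 1.5, "wy": 1.3, "wz": -3.4},
{"fingers": 50, "dx": 8, "dy": -32, "dz": -30, "wx": 0, "wy": 0.5, "wz": 0.1},
{"fingers": 50, "dx": 5, "dy": -32, "dz": -31, "wx": 0.2, "wy": 0.2, "wz": 0},
{"fingers": 50, "dx": 0, "dy": -30, "dz": -32, "wx": 0.3, "wy": -0.1, "wz": -0.1},
```

Call:
{"fn": "move_arm", "kwargs": {
  "deltas": [
    {"fingers":50,"dx":-9,"dy":18,"dz":5,"wx":-1.8,"wy":-0.6,"wz":-5.3},
    {"fingers":50,"dx":-10,"dy":19,"dz":5,"wx":-1.7,"wy":-0.4,"wz":-5.5},
    {"fingers":50,"dx":-9,"dy":19,"dz":6,"wx":-1.6,"wy":0.1,"wz":-5.7},
    {"fingers":50,"dx":-9,"dy":18,"dz":7,"wx":-1.6,"wy":0.3,"wz":-5.9},
    {"fingers":50,"dx":-9,"dy":18,"dz":7,"wx":-1.5,"wy":0.7,"wz":-6},
    {"fingers":50,"dx":-8,"dy":18,"dz":8,"wx":-1.4,"wy":1,"wz":-6.2},
    {"fingers":50,"dx":-9,"dy":17,"dz":8,"wx":-1.4,"wy":1.4,"wz":-6.4},
    {"fingers":50,"dx":-8,"dy":17,"dz":8,"wx":-1.2,"wy":1.7,"wz":-6.4}
  ],
  "grip_force": 35
}}

```text
t: 6.05
position: [0.4365, 0.3226, 0.2122]
tcp_rot: [-133.6, 13.7, 31.9]
force: [-0.1, -0.5, -1.6]
finger_gap: 0.0556
```

Call:
{"fn": "move_arm", "kwargs": {
  "deltas": [
    {"fingers":50,"dx":-7,"dy":16,"dz":9,"wx":-1.1,"wy":2,"wz":-6.5},
    {"fingers":50,"dx":-8,"dy":15,"dz":9,"wx":-1,"wy":2.4,"wz":-6.6},
    {"fingers":50,"dx":-7,"dy":13,"dz":9,"wx":-0.9,"wy":2.7,"wz":-6.7},
    {"fingers":50,"dx":-7,"dy":13,"dz":9,"wx":-0.7,"wy":2.9,"wz":-6.7},
    {"fingers":50,"dx":-6,"dy":11,"dz":8,"wx":-0.6,"wy":3.3,"wz":-6.7},
    {"fingers":50,"dx":-7,"dy":10,"dz":9,"wx":-0.4,"wy":3.6,"wz":-6.8},
    {"fingers":50,"dx":-6,"dy":8,"dz":8,"wx":-0.3,"wy":3.8,"wz":-6.7},
    {"fingers":50,"dx":-6,"dy":7,"dz":7,"wx":-0.1,"wy":4,"wz":-6.8}
  ]
}}

```text
t: 6.85
position: [0.3824, 0.4152, 0.2801]
tcp_rot: [-138.7, 38.6, -24.3]
force: [-0.4, 0.1, -2.2]
finger_gap: 0.056
```

```bash
python3 -c "
from h import *
log()"
```

```text
6.85 [  4.6  22.  108.3  57.8  71.9  13.3] p [0.3824 0.4152 0.2801] rpy [-138.7   38.6  -24.3] F [-0.4  0.1 -2.2] gap 0.056
```

Tracks the plan. Continue.

Call:
{"fn": "move_arm", "kwargs": {
  "deltas": [
    {"fingers":50,"dx":-6,"dy":6,"dz":7,"wx":0.1,"wy":4.3,"wz":-6.8},
    {"fingers":50,"dx":12,"dy":1,"dz":4,"wx":1.1,"wy":3.7,"wz":-6.3},
    {"fingers":50,"dx":13,"dy":0,"dz":5,"wx":1.3,"wy":3.8,"wz":-6.2},
    {"fingers":50,"dx":12,"dy":-2,"dz":4,"wx":1.5,"wy":3.9,"wz":-6.3},
    {"fingers":50,"dx":13,"dy":-4,"dz":3,"wx":1.6,"wy":4.1,"wz":-6.2},
    {"fingers":50,"dx":13,"dy":-5,"dz":4,"wx":1.7,"wy":4.1,"wz":-6.2},
    {"fingers":50,"dx":13,"dy":-6,"dz":2,"wx":2,"wy":4.2,"wz":-6.1},
    {"fingers":50,"dx":12,"dy":-8,"dz":2,"wx":2.1,"wy":4.2,"wz":-6.1}
  ]
}}

```text
t: 7.65
position: [0.4651, 0.3968, 0.3106]
tcp_rot: [-178.8, 62.9, -107.6]
force: [-0.5, -0.4, -2.7]
finger_gap: 0.0558
```

Call:
{"fn": "move_arm", "kwargs": {
  "deltas": [
    {"fingers":50,"dx":12,"dy":-10,"dz":1,"wx":2.3,"wy":4.3,"wz":-6.1},
    {"fingers":50,"dx":12,"dy":-11,"dz":1,"wx":2.5,"wy":4.2,"wz":-6.1},
    {"fingers":50,"dx":10,"dy":-12,"dz":0,"wx":2.7,"wy":4.3,"wz":-6},
    {"fingers":50,"dx":10,"dy":-13,"dz":-1,"wx":2.8,"wy":4.3,"wz":-6.1},
    {"fingers":50,"dx":9,"dy":-15,"dz":-1,"wx":3,"wy":4.2,"wz":-6},
    {"fingers":50,"dx":7,"dy":-16,"dz":-2,"wx":3.2,"wy":4.1,"wz":-6},
    {"fingers":50,"dx":7,"dy":-16,"dz":-4,"wx":3.3,"wy":4.1,"wz":-6.1},
    {"fingers":50,"dx":5,"dy":-18,"dz":-3,"wx":3.5,"wy":4,"wz":-6.1}
  ]
}}

```text
t: 8.45
position: [0.5366, 0.2856, 0.3012]
tcp_rot: [125.2, 39.6, 156.4]
force: [0.1, 0.0, -1.8]
finger_gap: 0.0555
```

Call:
{"fn": "move_arm", "kwargs": {
  "deltas": [
    {"fingers":50,"dx":3,"dy":-18,"dz":-5,"wx":3.6,"wy":3.9,"wz":-6.1},
    {"fingers":50,"dx":2,"dy":-18,"dz":-5,"wx":3.7,"wy":3.7,"wz":-6.1},
    {"fingers":50,"dx":1,"dy":-19,"dz":-6,"wx":3.9,"wy":3.7,"wz":-6.2},
    {"fingers":50,"dx":-2,"dy":-19,"dz":-7,"wx":3.9,"wy":3.5,"wz":-6.2},
    {"fingers":50,"dx":-3,"dy":-19,"dz":-7,"wx":4.1,"wy":3.4,"wz":-6.3},
    {"fingers":50,"dx":-4,"dy":-18,"dz":-8,"wx":4.1,"wy":3.3,"wz":-6.3}
  ]
}}

```text
t: 9.05
position: [0.5331, 0.1744, 0.2632]
tcp_rot: [122.7, 8.3, 117.3]
force: [0.2, 0.5, -1.9]
finger_gap: 0.0557
```

```bash
python3 -c "
from h import *
log()"
```

```text
9.05 [ -9.6  15.5 134.7 129.   34.7 107.4] p [0.5331 0.1744 0.2632] rpy [122.7   8.3 117.3] F [ 0.2  0.5 -1.9] gap 0.0557
```

Call:
{"fn": "move_arm", "kwargs": {
  "deltas": [
    {"fingers":50,"dx":6,"dy":-41,"dz":-14,"wx":0.2,"wy":1.7,"wz":-3.4},
    {"fingers":50,"dx":3,"dy":-41,"dz":-13,"wx":0.6,"wy":1.7,"wz":-3.5},
    {"fingers":50,"dx":-1,"dy":-39,"dz":-13,"wx":0.7,"wy":1.6,"wz":-3.4},
    {"fingers":50,"dx":-4,"dy":-38,"dz":-13,"wx":1,"wy":1.6,"wz":-3.4},
    {"fingers":50,"dx":-7,"dy":-37,"dz":-13,"wx":1.3,"wy":1.3,"wz":-3.5},
    {"fingers":50,"dx":-10,"dy":-35,"dz":-12,"wx":1.5,"wy":1.3,"wz":-3.4},
    {"fingers":50,"dx":0,"dy":0,"dz":0,"wx":0,"wy":0,"wz":0},
    {"fingers":50,"dx":0,"dy":0,"dz":0,"wx":0,"wy":0,"wz":0}
  ]
}}

```text
t: 9.85
position: [0.5209, -0.0563, 0.186]
tcp_rot: [130.0, 0.5, 97.5]
force: [-0.1, 0.5, -2.8]
finger_gap: 0.0554
```

```bash
cat > goto.py <<'E'
from kin import *
def delta(T,Rt):
    o=log(); A=R.from_euler('xyz',o['tcp_rot'],degrees=True).as_matrix()
    print('need mm',((T-o['position'])*1000).round(1),'rot',R.from_matrix(Rt@A.T).as_rotvec(degrees=True).round(2))
E
python3 -c "
from goto import *
G,T,Rt=footpose(50,7); print(T); delta(T+[-.04,0,.06],Rt)
grab('side','s7'); crop('s7',200,440,150,350,3,'s7c')"
```

```text
[ 0.57634637 -0.1491434   0.02924183]
9.85 [-42.1  24.1 137.6 115.3  39.9 111.1] p [ 0.5209 -0.0563  0.186 ] rpy [130.    0.5  97.5] F [-0.1  0.5 -2.8] gap 0.0554
need mm [ 15.4 -92.8 -96.7] rot [0.5  0.11 0.24]
```

View pics/s7c.png

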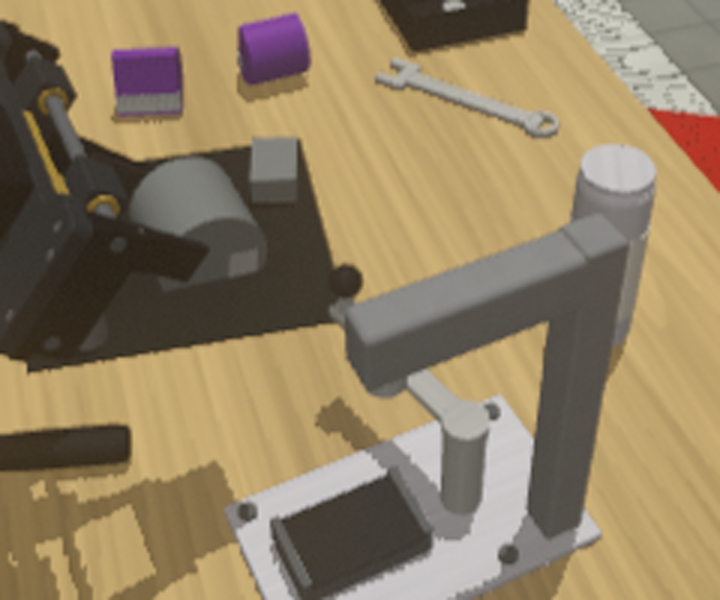

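Call:
{"fn": "move_arm", "kwargs": {
  "deltas": [
    {"fingers":50,"dx":0,"dy":-25,"dz":-15,"wx":0.2,"wy":0.1,"wz":0.1},
    {"fingers":50,"dx":0,"dy":-25,"dz":-15,"wx":0.3,"wy":0,"wz":0.1},
    {"fingers":50,"dx":5,"dy":-25,"dz":-30,"wx":0,"wy":0,"wz":0},
    {"fingers":50,"dx":5,"dy":-18,"dz":-30,"wx":0,"wy":0,"wz":0},
    {"fingers":50,"dx":5,"dy":0,"dz":-7,"wx":0,"wy":0,"wz":0},
    {"fingers":50,"dx":0,"dy":0,"dz":0,"wx":0,"wy":0,"wz":0},
    {"fingers":50,"dx":0,"dy":0,"dz":0,"wx":0,"wy":0,"wz":0}
  ]
}}

```text
t: 10.6
position: [0.5363, -0.1459, 0.0906]
tcp_rot: [129.9, 0.0, 98.0]
force: [-0.7, 0.1, -1.9]
finger_gap: 0.0553
```

```bash
python3 -c "
from goto import *
from ov import *
G,T,Rt=footpose(50,7); delta(T+[-.04,0,.06],Rt)
grab('side','s8'); 
o=arm.observe();A=R.from_euler('xyz',o['tcp_rot'],degrees=True).as_matrix();g=o['position']-A[:,2]*.0187;print(g)
draw('s8',footlines(g,7.75,7),230,390,200,350,5,'s8c')"
```

```text
10.6 [-52.6  42.6 133.  116.1  48.1  95.1] p [ 0.5363 -0.1459  0.0906] rpy [129.9   0.   98. ] F [-0.7  0.1 -1.9] gap 0.0553
need mm [ 0.1 -3.2 -1.4] rot [ 0.    0.1  -0.25]
[ 0.52204303 -0.1481529   0.10300189]
```

View pics/s8c.png

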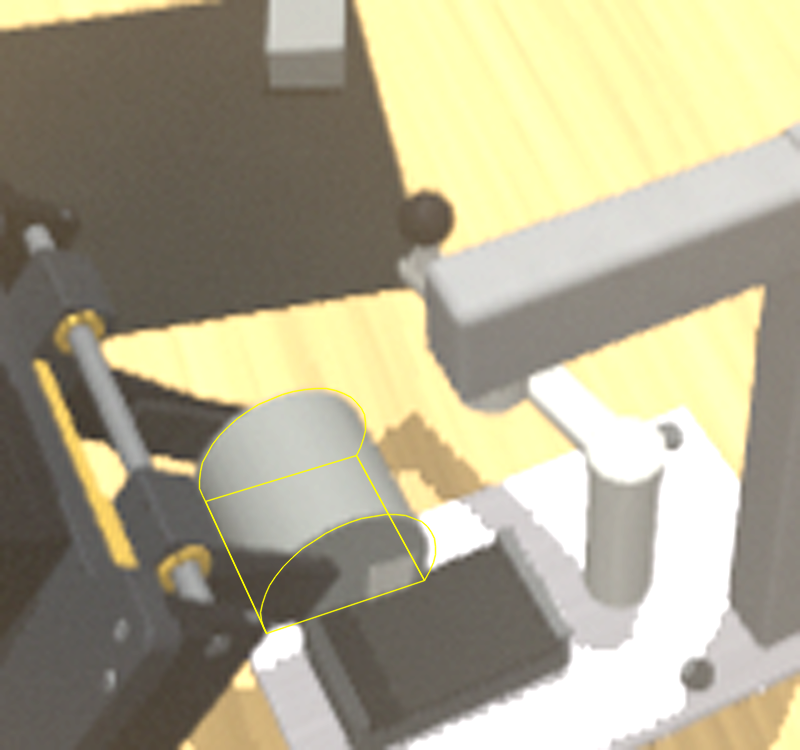

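Call:
{"fn": "move_arm", "kwargs": {
  "deltas": [
    {"fingers":50,"dx":20,"dy":-2,"dz":0,"wx":0,"wy":0.1,"wz":-0.2},
    {"fingers":50,"dx":20,"dy":-1,"dz":-10,"wx":0,"wy":0,"wz":0},
    {"fingers":50,"dx":0,"dy":0,"dz":-20,"wx":0,"wy":0,"wz":0},
    {"fingers":50,"dx":0,"dy":0,"dz":-18,"wx":0,"wy":0,"wz":0},
    {"fingers":50,"dx":0,"dy":0,"dz":-8,"wx":0,"wy":0,"wz":0},
    {"fingers":50,"dx":0,"dy":0,"dz":0,"wx":0,"wy":0,"wz":0},
    {"fingers":50,"dx":0,"dy":0,"dz":0,"wx":0,"wy":0,"wz":0}
  ]
}}

```text
t: 11.35
position: [0.5764, -0.1511, 0.0346]
tcp_rot: [130.0, 0.1, 97.6]
force: [-0.6, -0.4, -1.1]
finger_gap: 0.0554
```

```bash
python3 -c "
from goto import *
from ov import *
G,T,Rt=footpose(50,7); delta(T,Rt)
grab('side','s9'); 
o=arm.observe();A=R.from_euler('xyz',o['tcp_rot'],degrees=True).as_matrix();g=o['position']-A[:,2]*.0187;print(g)
draw('s9',footlines(g,7.75,7)+fixlines(.5605,-.1513,7.75)[1:3],250,410,240,390,5,'s9c')"
```

```text
11.35 [-47.6  50.7 127.7 123.6  49.1  91.7] p [ 0.5764 -0.1511  0.0346] rpy [1.30e+02 1.00e-01 9.76e+01] F [-0.6 -0.4 -1.1] gap 0.0554
need mm [-0.1  2.  -5.4] rot [0.05 0.04 0.12]
[ 0.56227982 -0.15329271  0.04676303]
```

View pics/s9c.png

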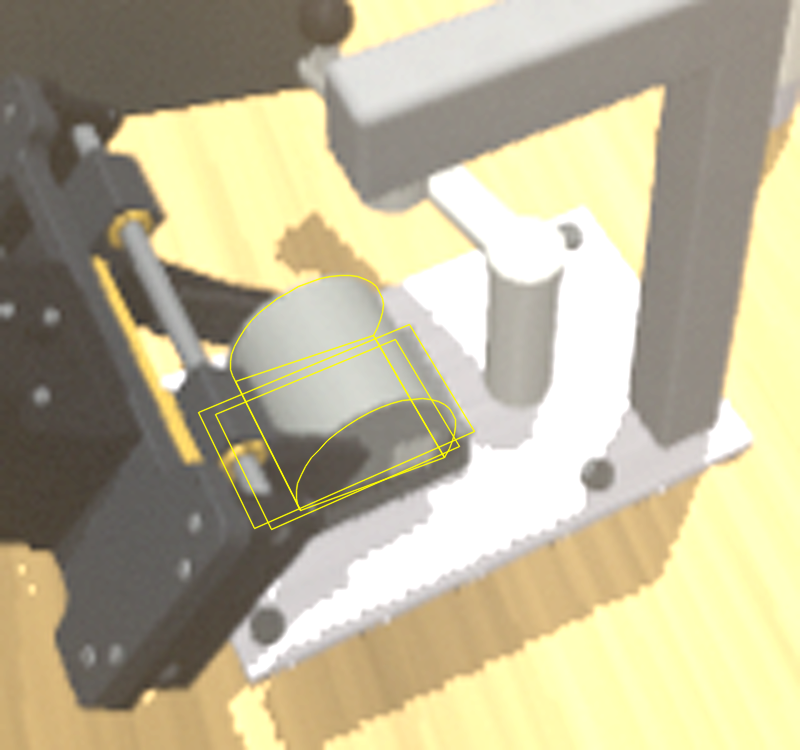

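Call:
{"fn": "move_arm", "kwargs": {
  "deltas": [
    {"fingers":50,"dx":0,"dy":2,"dz":-2,"wx":0,"wy":0,"wz":0},
    {"fingers":50,"dx":0,"dy":0,"dz":-2,"wx":0,"wy":0,"wz":0},
    {"fingers":50,"dx":0,"dy":0,"dz":-1,"wx":0,"wy":0,"wz":0},
    {"fingers":50,"dx":0,"dy":0,"dz":0,"wx":0,"wy":0,"wz":0},
    {"fingers":50,"dx":0,"dy":0,"dz":0,"wx":0,"wy":0,"wz":0}
  ]
}}

```text
t: 11.9
position: [0.5764, -0.1497, 0.0285]
tcp_rot: [130.0, 0.0, 97.6]
force: [0.2, 0.4, -2.3]
finger_gap: 0.0561
```

Call:
{"fn": "move_arm", "kwargs": {
  "deltas": [
    {"fingers":50,"dx":0,"dy":0,"dz":-1,"wx":0,"wy":0,"wz":0},
    {"fingers":50,"dx":0,"dy":0,"dz":0,"wx":0,"wy":0,"wz":0},
    {"fingers":50,"dx":0,"dy":0,"dz":0,"wx":0,"wy":0,"wz":0}
  ]
}}

```text
t: 12.2
position: [0.5766, -0.1497, 0.028]
tcp_rot: [130.0, 0.0, 97.6]
force: [-1.7, -0.6, 1.5]
finger_gap: 0.0559
```

Call:
{"fn": "move_arm", "kwargs": {
  "deltas": [
    {"fingers":50,"dx":0,"dy":0,"dz":-1,"wx":0,"wy":0,"wz":0},
    {"fingers":50,"dx":0,"dy":0,"dz":0,"wx":0,"wy":0,"wz":0},
    {"fingers":50,"dx":0,"dy":0,"dz":0,"wx":0,"wy":0,"wz":0}
  ]
}}

```text
t: 12.5
position: [0.5767, -0.1497, 0.0277]
tcp_rot: [129.9, 0.0, 97.6]
force: [-4.1, -0.7, 5.1]
finger_gap: 0.0559
```

Call:
{"fn": "move_arm", "kwargs": {
  "deltas": [
    {"fingers":60,"dx":0,"dy":0,"dz":0,"wx":0,"wy":0,"wz":0},
    {"fingers":66,"dx":0,"dy":0,"dz":0,"wx":0,"wy":0,"wz":0},
    {"fingers":74,"dx":0,"dy":0,"dz":0,"wx":0,"wy":0,"wz":0},
    {"fingers":82,"dx":0,"dy":0,"dz":0,"wx":0,"wy":0,"wz":0},
    {"fingers":82,"dx":0,"dy":0,"dz":0,"wx":0,"wy":0,"wz":0},
    {"fingers":82,"dx":0,"dy":0,"dz":0,"wx":0,"wy":0,"wz":0}
  ],
  "grip_force": 5
}}

```text
t: 13.1
position: [0.5764, -0.1496, 0.0265]
tcp_rot: [130.0, 0.0, 97.6]
force: [-0.1, -0.3, -0.1]
finger_gap: 0.0811
```

```bash
python3 -c "
from goto import *
from ov import *
log();grab('side','s10'); grab('wrist','w10')
draw('s10',footlines(np.array([.5605,-.1513,.037]),7.75,0)+fixlines(.5605,-.1513,7.75)[1:3],250,410,240,390,5,'s10c')"
```

```text
13.1 [-47.4  52.  127.7 124.7  49.8  90.3] p [ 0.5764 -0.1496  0.0265] rpy [130.    0.   97.6] F [-0.1 -0.3 -0.1] gap 0.0811
```

View pics/s10c.png

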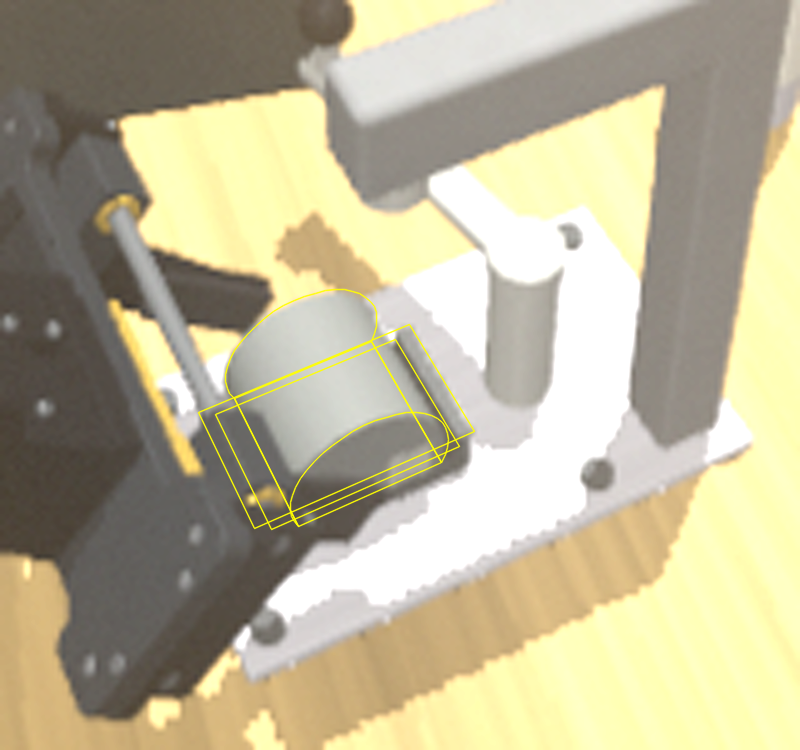

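View pics/w10.png

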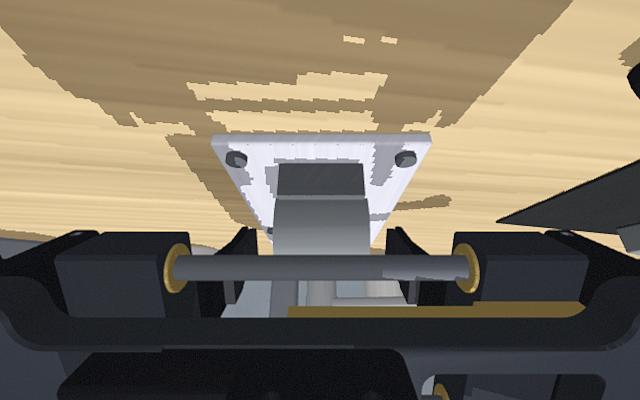

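Call:
{"fn": "move_arm", "kwargs": {
  "deltas": [
    {"fingers":82,"dx":-8,"dy":-1,"dz":6,"wx":0,"wy":0,"wz":0},
    {"fingers":82,"dx":-15,"dy":-2,"dz":13,"wx":0,"wy":0,"wz":0},
    {"fingers":82,"dx":-23,"dy":-3,"dz":19,"wx":0,"wy":0,"wz":0},
    {"fingers":82,"dx":-23,"dy":-3,"dz":19,"wx":0,"wy":0,"wz":0},
    {"fingers":82,"dx":-15,"dy":-2,"dz":13,"wx":0,"wy":0,"wz":0},
    {"fingers":82,"dx":0,"dy":0,"dz":0,"wx":0,"wy":0,"wz":0}
  ]
}}

```text
t: 13.8
position: [0.4909, -0.161, 0.098]
tcp_rot: [130.0, 0.0, 97.4]
force: [0.9, -0.8, -0.6]
finger_gap: 0.0818
```

```bash
python3 -c "
from goto import *
from ov import *
log();grab('side','s11');grab('scene','c11'); grab('wrist','w11')
draw('s11',footlines(np.array([.5605,-.1513,.037]),7.75,0)+fixlines(.5605,-.1513,7.75)[1:3],250,410,240,390,5,'s11c')
crop('c11',190,330,120,270,5,'c11c')"
```

```text
13.8 [-61.1  42.6 137.5 111.5  50.   89.8] p [ 0.4909 -0.161   0.098 ] rpy [130.    0.   97.4] F [ 0.9 -0.8 -0.6] gap 0.0818
```

View pics/s11c.png

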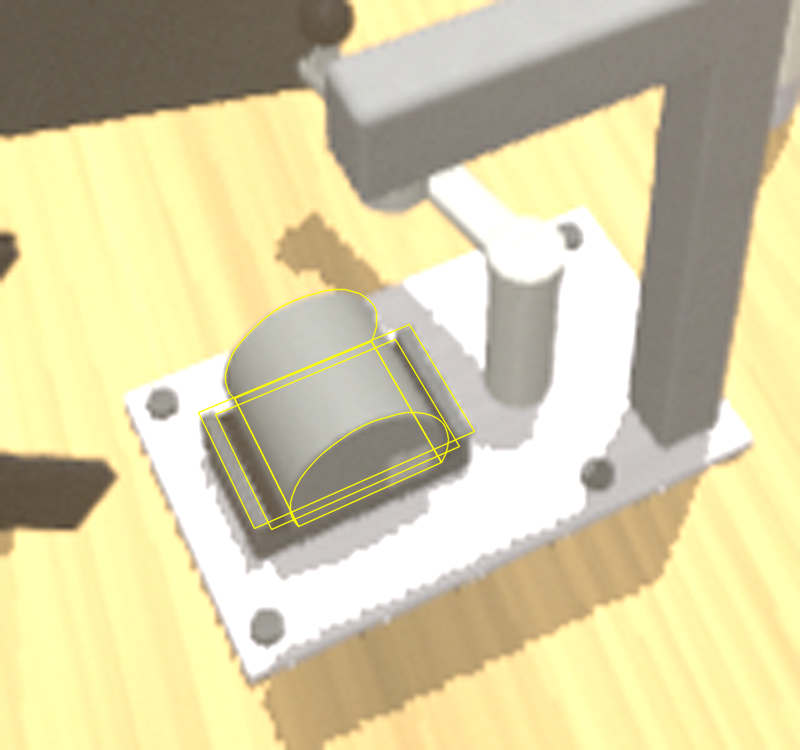

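View pics/c11c.png

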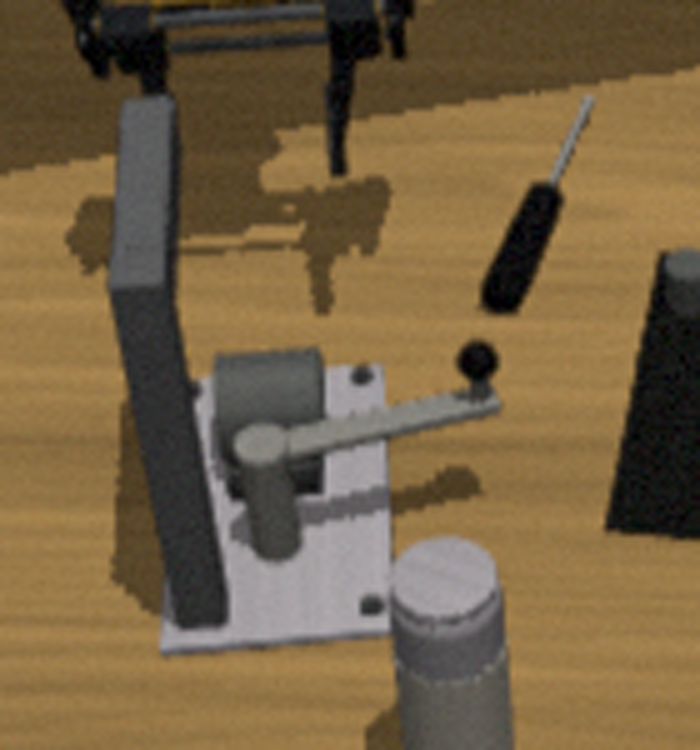

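View pics/w11.png

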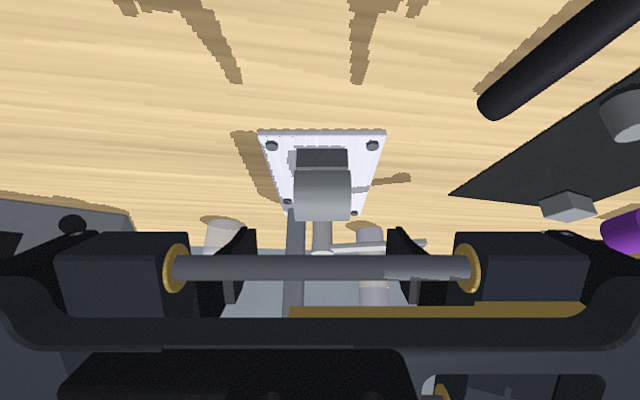

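```bash
cat > push.py <<'E'
from plan import *
gam=20.
def ballpos(a,fx=.5605,fy=-.1513,yaw=7.75):
    a=np.radians(a); return np.array([fx,fy,0])+Rz(yaw)@[.075-.115*np.sin(a),.115*np.cos(a),.107]
def pushpose(a,gap=0.,z=.095):
    """TCP + R for pusher behind ball at arm angle a (deg); gap extra distance behind"""
    t=Rz(7.75+a)@[-1,0,0]; g=np.radians(gam); d=np.sin(g)*t+np.array([0,0,-np.cos(g)])
    rad=Rz(7.75+a)@[0,1,0]; x=-rad; y=np.cross(d,x)   # tool x along -radial: yaw -82+a
    ax=(.0205/np.cos(g))-(.107-z)*np.tan(g)
    T=ballpos(a)-t*(ax+gap); T[2]=z
    return T,np.c_[x,y,d]
E
python3 - <<'E'
from push import *
for t in('c11','s11'):
    print(t,[proj(t,ballpos(a)).round(1) for a in(-3,0,3)])
from t import multi
for a in(0,30,60,90):
    T,Rt=pushpose(a,.0); print(a,T.round(4),[(s.round(0).tolist(),np.round(clear(s)).tolist()) for s in multi(T,Rt,15)])
T,Rt=pushpose(0,.03,.2); print(T,[(s.round(0).tolist(),np.round(clear(s)).tolist()) for s in multi(T,Rt,15)])
crop('s11',280,340,230,270,8,'b')
E
```

```text
c11 [array([286.7, 199.8]), array([286.6, 198.2]), array([286.4, 196.5])]
s11 [array([328.4, 237.3]), array([325.6, 238.3]), array([322.8, 239.3])]
0 [ 0.6366 -0.0249  0.095 ] [([-9.0, 47.0, 67.0, -6.0, 86.0, 74.0], [71.0, 42.0, 43.0, 0.0, 68.0, 85.0, 59.0])]
30 [ 0.5782 -0.0396  0.095 ] [([-7.0, 41.0, 80.0, -15.0, 73.0, 51.0], [71.0, 45.0, 54.0, 0.0, 73.0, 75.0, 84.0])]
60 [ 0.535  -0.0815  0.095 ] [([-9.0, 36.0, 94.0, -23.0, 57.0, 28.0], [71.0, 42.0, 57.0, 17.0, 66.0, 60.0, 115.0])]
90 [ 0.5185 -0.1394  0.095 ] [([-16.0, 31.0, 105.0, -30.0, 39.0, -1.0], [71.0, 34.0, 56.0, 31.0, 63.0, 45.0, 156.0])]
[ 0.70418949 -0.01568461  0.2       ] [([-8.0, 47.0, 48.0, -5.0, 103.0, 74.0], [176.0, 57.0, 57.0, 88.0, 176.0, 197.0, 999.0])]
```

View pics/b.png

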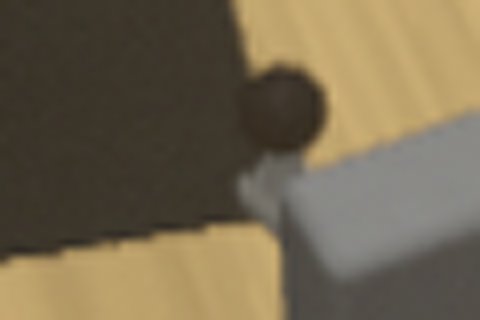

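```bash
cat > plan3.py <<'E'
import plan2
from plan2 import *
from push import *
from t import multi
def hov(z,gap): 
    T,Rt=pushpose(11,gap,z); return multi(T,Rt,12)[0]
E
python3 - <<'E'
from plan3 import *
h1=hov(.28,.03); h2=hov(.16,.03); print(h1.round(1),h2.round(1)); np.save('pics/h.npy',[h1,h2])
plan2.W=[qs,np.array([-42,25.5,137.5,112,41,100.]),np.array([-15,10,125,90,45,95]),np.array([-8,20,80,30,80,85]),h1,h2]
for q in path():
    p,A=fkt(q); print(q.round(0),p.round(3),A[:,2].round(2),np.round(clear(q)))
E
```

```text
[ -4.9  44.6  42.6  -8.4 111.   64.6] [-6.2 45.3 59.5 -8.3 93.5 65.9]
leg 4
leg 8
leg 12
leg 7
leg 3
[-56.  38. 137. 112.  48.  92.] [ 0.503 -0.133  0.115] [ 0.75  0.11 -0.65] [ 80.  57. 127.  85.  73.  57. 237.]
[-51.  34. 137. 112.  46.  95.] [ 0.511 -0.103  0.135] [ 0.75  0.13 -0.65] [ 99.  47. 124.  79.  93.  74. 224.]
[-47.  30. 137. 112.  43.  97.] [ 0.516 -0.072  0.156] [ 0.74  0.14 -0.65] [119.  38. 131.  82. 117.  99. 232.]
[-42.  26. 138. 112.  41. 100.] [ 0.519 -0.041  0.177] [ 0.75  0.15 -0.65] [139.  58. 139.  91. 141. 130. 242.]
[-39.  24. 136. 109.  42.  99.] [ 0.532 -0.012  0.195] [ 0.76  0.2  -0.63] [155.  70. 145.  86. 166. 159. 999.]
[-35.  22. 134. 106.  42.  99.] [0.543 0.018 0.213] [ 0.76  0.25 -0.6 ] [172.  84. 157.  87. 194. 191. 999.]
[-32.  20. 133. 104.  42.  98.] [0.551 0.05  0.231] [ 0.76  0.3  -0.58] [189. 115. 162. 103. 226. 226. 999.]
[-28.  18. 131. 101.  43.  98.] [0.555 0.083 0.25 ] [ 0.75  0.36 -0.56] [207. 154. 181. 133. 260. 263. 999.]
[-25.  16. 130.  98.  44.  97.] [0.557 0.116 0.269] [ 0.73  0.41 -0.54] [225. 189. 211. 169. 297. 299. 999.]
[-2
[... 1976 characters left out ...]
 0.16 -0.97] [276. 173. 174. 180. 298. 307. 999.]
[ -6.  38.  53.   3. 102.  70.] [0.681 0.057 0.291] [-0.22  0.07 -0.97] [267. 154. 155. 168. 284. 294. 999.]
[ -5.  41.  48.  -3. 107.  68.] [0.695 0.03  0.284] [-0.27 -0.02 -0.96] [261. 132. 133. 165. 269. 282. 999.]
[ -5.  45.  43.  -8. 111.  65.] [0.707 0.005 0.28 ] [-0.32 -0.11 -0.94] [256. 110. 111. 167. 259. 276. 999.]
[ -5.  45.  48.  -8. 105.  65.] [ 0.697 -0.001  0.239] [-0.32 -0.11 -0.94] [214.  96.  97. 124. 217. 234. 999.]
[-6. 45. 54. -8. 99. 65.] [ 0.683 -0.006  0.198] [-0.32 -0.11 -0.94] [174.  65.  66.  82. 175. 193. 999.]
[-6. 45. 60. -8. 93. 66.] [ 0.665 -0.009  0.16 ] [-0.32 -0.11 -0.94] [136.  53.  54.  40. 136. 153.  58.]
```

```bash
python3 - <<'E'
from plan3 import *
from rows import show
h1,h2=np.load('pics/h.npy')
plan2.W=[qs,np.array([-42,25.5,137.5,112,41,100.]),np.array([-15,10,125,90,45,95]),np.array([-8,20,80,30,80,85]),h1,h2]
p,A=fkt(qs); show(path(),p,A,0)
E
```

```text
leg 4
leg 8
leg 12
leg 7
leg 3
-- 0
{"fingers": 0, "dx": 10, "dy": 29, "dz": 19, "wx": -2.1, "wy": 0.3, "wz": 2.9},
{"fingers": 0, "dx": 8, "dy": 29, "dz": 20, "wx": -2.1, "wy": -0.1, "wz": 2.8},
{"fingers": 0, "dx": 5, "dy": 31, "dz": 20, "wx": -2, "wy": -0.3, "wz": 2.5},
{"fingers": 0, "dx": 3, "dy": 32, "dz": 21, "wx": -1.9, "wy": -0.7, "wz": 2.5},
{"fingers": 0, "dx": 14, "dy": 28, "dz": 18, "wx": -3.2, "wy": -2.7, "wz": 6.5},
{"fingers": 0, "dx": 10, "dy": 30, "dz": 18, "wx": -3.2, "wy": -2.7, "wz": 6.5},
{"fingers": 0, "dx": 8, "dy": 32, "dz": 19, "wx": -3.1, "wy": -2.7, "wz": 6.4},
{"fingers": 0, "dx": 4, "dy": 33, "dz": 19, "wx": -3.1, "wy": -2.9, "wz": 6.4},
-- 8
{"fingers": 0, "dx": 2, "dy": 33, "dz": 19, "wx": -3, "wy": -2.9, "wz": 6.3},
{"fingers": 0, "dx": -2, "dy": 34, "dz": 19, "wx": -3, "wy": -3.1, "wz": 6.2},
{"fingers": 0, "dx": -4, "dy": 34, "dz": 19, "wx": -2.9, "wy": -3.1, "wz": 6.1},
{"fingers": 0, "dx": -8, "dy": 34, "dz": 19, "wx": -2.9, "wy": -3.3, "wz": 6.1},
{"fingers": 0, "dx": 11, "dy": 13, "dz": 10, "wx": -2.8, "wy": -2.8, "wz": 6.5},
{"fingers": 0, "dx"
[... 962 characters left out ...]
"dy": -27, "dz": -14, "wx": -4.9, "wy": 1.8, "wz": 5.5},
{"fingers": 0, "dx": 15, "dy": -29, "dz": -12, "wx": -4.8, "wy": 2.2, "wz": 5},
{"fingers": 0, "dx": 15, "dy": -29, "dz": -11, "wx": -4.7, "wy": 2.5, "wz": 4.4},
{"fingers": 0, "dx": 14, "dy": -28, "dz": -9, "wx": -4.6, "wy": 2.8, "wz": 3.9},
{"fingers": 0, "dx": 13, "dy": -28, "dz": -6, "wx": -4.5, "wy": 3.1, "wz": 3.2},
{"fingers": 0, "dx": 12, "dy": -25, "dz": -5, "wx": -4.4, "wy": 3.3, "wz": 2.6},
{"fingers": 0, "dx": -10, "dy": -6, "dz": -41, "wx": -0.1, "wy": -0, "wz": 0},
-- 32
{"fingers": 0, "dx": -14, "dy": -5, "dz": -40, "wx": 0, "wy": -0, "wz": 0},
{"fingers": 0, "dx": -18, "dy": -3, "dz": -39, "wx": 0.1, "wy": -0, "wz": 0},
```

Call:
{"fn": "move_arm", "kwargs": {
  "deltas": [
    {"fingers":82,"dx":10,"dy":29,"dz":19,"wx":-2.1,"wy":0.3,"wz":2.9},
    {"fingers":0,"dx":8,"dy":29,"dz":20,"wx":-2.1,"wy":-0.1,"wz":2.8},
    {"fingers":0,"dx":5,"dy":31,"dz":20,"wx":-2,"wy":-0.3,"wz":2.5},
    {"fingers":0,"dx":3,"dy":32,"dz":21,"wx":-1.9,"wy":-0.7,"wz":2.5},
    {"fingers":0,"dx":14,"dy":28,"dz":18,"wx":-3.2,"wy":-2.7,"wz":6.5},
    {"fingers":0,"dx":10,"dy":30,"dz":18,"wx":-3.2,"wy":-2.7,"wz":6.5},
    {"fingers":0,"dx":8,"dy":32,"dz":19,"wx":-3.1,"wy":-2.7,"wz":6.4},
    {"fingers":0,"dx":4,"dy":33,"dz":19,"wx":-3.1,"wy":-2.9,"wz":6.4}
  ],
  "grip_force": 10
}}

```text
t: 14.75
position: [0.555, 0.0857, 0.2511]
tcp_rot: [128.0, 24.7, 133.8]
force: [-0.2, -0.4, 0.4]
finger_gap: 0.0341
```

Call:
{"fn": "move_arm", "kwargs": {
  "deltas": [
    {"fingers":0,"dx":2,"dy":33,"dz":19,"wx":-3,"wy":-2.9,"wz":6.3},
    {"fingers":0,"dx":-2,"dy":34,"dz":19,"wx":-3,"wy":-3.1,"wz":6.2},
    {"fingers":0,"dx":-4,"dy":34,"dz":19,"wx":-2.9,"wy":-3.1,"wz":6.1},
    {"fingers":0,"dx":-8,"dy":34,"dz":19,"wx":-2.9,"wy":-3.3,"wz":6.1},
    {"fingers":0,"dx":11,"dy":13,"dz":10,"wx":-2.8,"wy":-2.8,"wz":6.5},
    {"fingers":0,"dx":8,"dy":11,"dz":7,"wx":-3,"wy":-2.5,"wz":6.5},
    {"fingers":0,"dx":6,"dy":9,"dz":6,"wx":-3.2,"wy":-2.2,"wz":6.3},
    {"fingers":0,"dx":5,"dy":7,"dz":3,"wx":-3.3,"wy":-2,"wz":6.2}
  ]
}}

```text
t: 15.55
position: [0.5721, 0.26, 0.3522]
tcp_rot: [149.2, 50.8, -160.9]
force: [0.3, 1.2, 0.7]
finger_gap: 0.0006
```

Call:
{"fn": "move_arm", "kwargs": {
  "deltas": [
    {"fingers":0,"dx":4,"dy":3,"dz":2,"wx":-3.5,"wy":-1.8,"wz":5.9},
    {"fingers":0,"dx":3,"dy":0,"dz":0,"wx":-3.7,"wy":-1.5,"wz":5.8},
    {"fingers":0,"dx":3,"dy":-3,"dz":0,"wx":-3.9,"wy":-1.2,"wz":5.5},
    {"fingers":0,"dx":4,"dy":-7,"dz":-2,"wx":-4,"wy":-1,"wz":5.2},
    {"fingers":0,"dx":4,"dy":-10,"dz":-1,"wx":-4.3,"wy":-0.8,"wz":5},
    {"fingers":0,"dx":5,"dy":-12,"dz":-1,"wx":-4.4,"wy":-0.6,"wz":4.6},
    {"fingers":0,"dx":5,"dy":-16,"dz":0,"wx":-4.5,"wy":-0.4,"wz":4.2},
    {"fingers":0,"dx":7,"dy":-18,"dz":1,"wx":-4.7,"wy":-0.2,"wz":3.8}
  ]
}}

```text
t: 16.35
position: [0.607, 0.196, 0.3503]
tcp_rot: [-178.8, 29.3, -97.8]
force: [0.5, -0.5, -0.7]
finger_gap: 0.0008
```

Call:
{"fn": "move_arm", "kwargs": {
  "deltas": [
    {"fingers":0,"dx":15,"dy":-24,"dz":-15,"wx":-4.9,"wy":1.5,"wz":5.9},
    {"fingers":0,"dx":15,"dy":-27,"dz":-14,"wx":-4.9,"wy":1.8,"wz":5.5},
    {"fingers":0,"dx":15,"dy":-29,"dz":-12,"wx":-4.8,"wy":2.2,"wz":5},
    {"fingers":0,"dx":15,"dy":-29,"dz":-11,"wx":-4.7,"wy":2.5,"wz":4.4},
    {"fingers":0,"dx":14,"dy":-28,"dz":-9,"wx":-4.6,"wy":2.8,"wz":3.9},
    {"fingers":0,"dx":13,"dy":-28,"dz":-6,"wx":-4.5,"wy":3.1,"wz":3.2},
    {"fingers":0,"dx":12,"dy":-25,"dz":-5,"wx":-4.4,"wy":3.3,"wz":2.6},
    {"fingers":0,"dx":0,"dy":0,"dz":0,"wx":0,"wy":0,"wz":0}
  ]
}}

```text
t: 17.15
position: [0.7073, 0.0065, 0.273]
tcp_rot: [159.6, 0.1, -71.1]
force: [-0.3, 1.0, -0.5]
finger_gap: 0.0003
```

```bash
python3 -c "
from goto import *
from push import *
T,Rt=pushpose(11,.03,.16); delta(T,Rt)
grab('side','s12'); crop('s12',200,440,60,380,1.8,'s12c')"
```

```text
17.15 [ -4.7  45.2  42.6  -8.5 111.   64.7] p [0.7073 0.0065 0.273 ] rpy [ 1.596e+02  1.000e-01 -7.110e+01] F [-0.3  1.  -0.5] gap 0.0003
need mm [ -42.1  -15.9 -113. ] rot [ 0.05 -0.45 -0.11]
```

View pics/s12c.png

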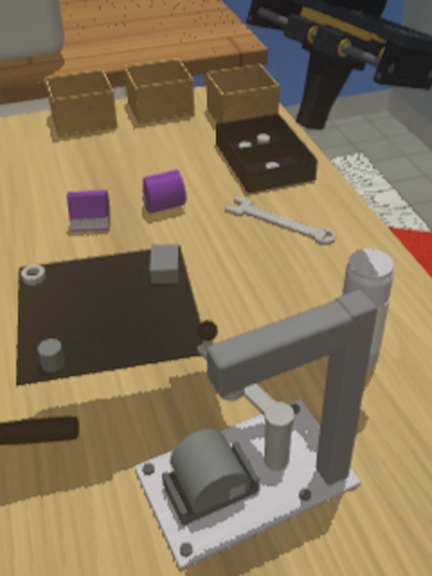

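Call:
{"fn": "move_arm", "kwargs": {
  "deltas": [
    {"fingers":0,"dx":-12,"dy":-5,"dz":-35,"wx":0,"wy":-0.4,"wz":-0.1},
    {"fingers":0,"dx":-15,"dy":-6,"dz":-40,"wx":0,"wy":0,"wz":0},
    {"fingers":0,"dx":-15,"dy":-5,"dz":-38,"wx":0,"wy":0,"wz":0},
    {"fingers":0,"dx":0,"dy":0,"dz":0,"wx":0,"wy":0,"wz":0},
    {"fingers":0,"dx":0,"dy":0,"dz":0,"wx":0,"wy":0,"wz":0}
  ]
}}

```text
t: 17.7
position: [0.6644, -0.0098, 0.1678]
tcp_rot: [160.4, -0.2, -71.4]
force: [1.0, -1.0, 1.5]
finger_gap: 0.0002
```

```bash
python3 -c "
from goto import *
from push import *
T,Rt=pushpose(11,.02,.096); print(T,ballpos(11));delta(T,Rt)
for a in (11,20,30,40,50,60,70,80,85,89):
    T2,R2=pushpose(a,0,.096); print(a,(T2*1000).round(1))
"
```

```text
[ 0.6336547  -0.02013496  0.096     ] [ 0.5978494  -0.03228922  0.107     ]
17.7 [-6.2 44.5 59.7 -8.3 93.6 65.9] p [ 0.6644 -0.0098  0.1678] rpy [160.4  -0.2 -71.4] F [ 1.  -1.   1.5] gap 0.0002
need mm [-30.8 -10.3 -71.8] rot [0.01 0.45 0.12]
11 [614.7 -26.6  96. ]
20 [597.  -31.1  96. ]
30 [578.5 -39.4  96. ]
40 [561.7 -50.7  96. ]
50 [547.1 -64.8  96. ]
60 [535.1 -81.2  96. ]
70 [526.2 -99.4  96. ]
80 [ 520.6 -118.9   96. ]
85 [ 519.1 -128.9   96. ]
89 [ 518.5 -137.    96. ]
```

Call:
{"fn": "move_arm", "kwargs": {
  "deltas": [
    {"fingers":0,"dx":-5,"dy":-2,"dz":-30,"wx":0,"wy":0.4,"wz":0.1},
    {"fingers":0,"dx":-10,"dy":-4,"dz":-30,"wx":0,"wy":0,"wz":0},
    {"fingers":0,"dx":-15,"dy":-4,"dz":-11,"wx":0,"wy":0,"wz":0},
    {"fingers":0,"dx":0,"dy":0,"dz":0,"wx":0,"wy":0,"wz":0},
    {"fingers":0,"dx":0,"dy":0,"dz":0,"wx":0,"wy":0,"wz":0}
  ]
}}

```text
t: 18.2
position: [0.6378, -0.0205, 0.0984]
tcp_rot: [160.4, -0.2, -71.3]
force: [-0.0, 0.2, -0.3]
finger_gap: 0.0004
```

```bash
python3 -c "
from goto import *
from push import *
T,Rt=pushpose(11,.02,.096); delta(T,Rt)
grab('side','s13'); crop('s13',250,400,170,300,5,'s13c')
grab('scene','c13'); crop('c13',230,350,130,230,6,'c13c')"
```

```text
18.2 [-7.2 46.3 67.6 -8.7 83.9 66.3] p [ 0.6378 -0.0205  0.0984] rpy [160.4  -0.2 -71.3] F [-0.   0.2 -0.3] gap 0.0004
need mm [-4.2  0.4 -2.4] rot [0.09 0.41 0.02]
```

View pics/s13c.png

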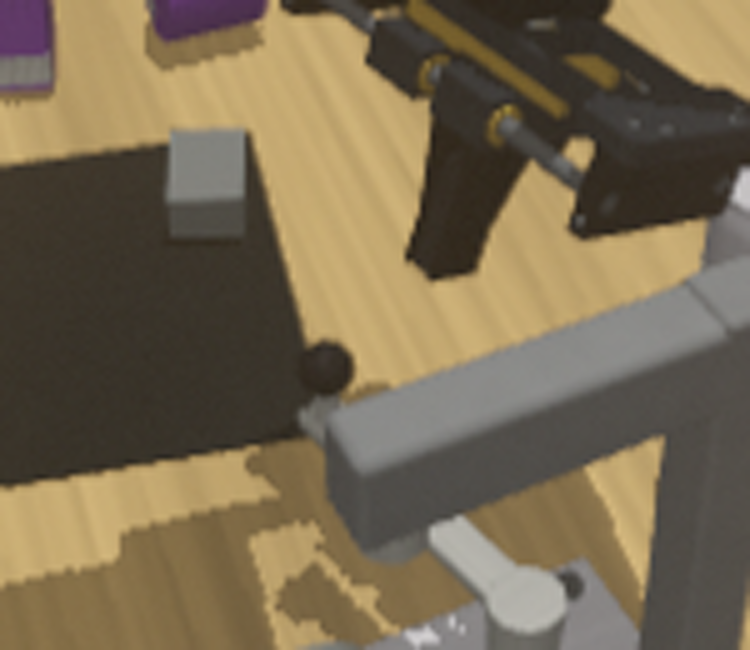

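View pics/c13c.png

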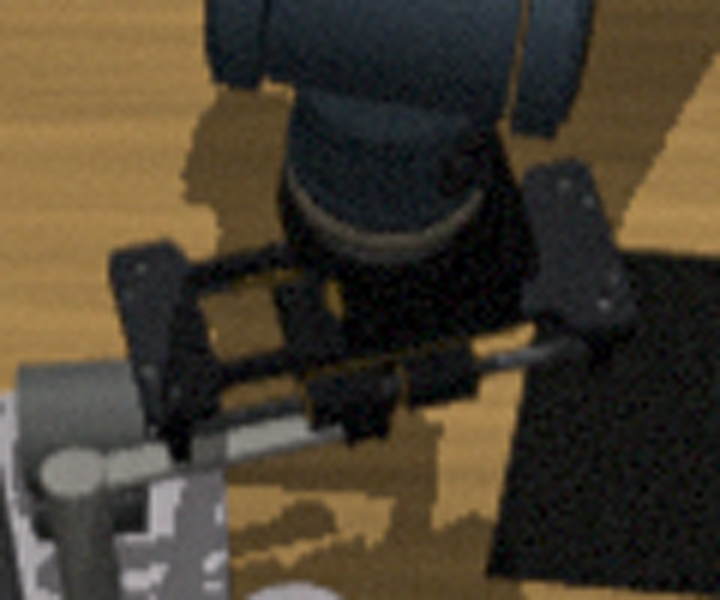

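```bash
python3 - <<'E'
from push import *
from scipy.spatial.transform import Rotation as R
o=arm.observe();p=o['position'];A=R.from_euler('xyz',o['tcp_rot'],degrees=True).as_matrix()
S=[(11,.012),(11,.004),(13,0)]+[(a,0) for a in range(18,89,5)]
for i,(a,g) in enumerate(S):
    T,B=pushpose(a,g,.096); d=np.round((T-p)*1000).astype(int); w=np.round(R.from_matrix(B@A.T).as_rotvec(degrees=True),1)
    p=p+d/1000;A=R.from_rotvec(w,degrees=True).as_matrix()@A
    if i%8==0: print()
    print(a,'{"fingers": 0, "dx": %d, "dy": %d, "dz": %d, "wx": %g, "wy": %g, "wz": %g},'%(*d,*w))
E
```

```text
11 {"fingers": 0, "dx": -12, "dy": -2, "dz": -2, "wx": 0.1, "wy": 0.4, "wz": 0},
11 {"fingers": 0, "dx": -7, "dy": -3, "dz": 0, "wx": 0, "wy": 0, "wz": 0},
13 {"fingers": 0, "dx": -8, "dy": -2, "dz": 0, "wx": 0, "wy": 0, "wz": 2},
18 {"fingers": 0, "dx": -10, "dy": -2, "dz": 0, "wx": 0, "wy": 0, "wz": 5},
23 {"fingers": 0, "dx": -10, "dy": -4, "dz": 0, "wx": 0, "wy": 0, "wz": 5},
28 {"fingers": 0, "dx": -9, "dy": -4, "dz": 0, "wx": 0, "wy": 0, "wz": 5},
33 {"fingers": 0, "dx": -9, "dy": -5, "dz": 0, "wx": -0, "wy": 0, "wz": 5},
38 {"fingers": 0, "dx": -8, "dy": -6, "dz": 0, "wx": -0, "wy": 0, "wz": 5},

43 {"fingers": 0, "dx": -8, "dy": -6, "dz": 0, "wx": -0, "wy": 0, "wz": 5},
48 {"fingers": 0, "dx": -7, "dy": -7, "dz": 0, "wx": -0, "wy": 0, "wz": 5},
53 {"fingers": 0, "dx": -7, "dy": -8, "dz": 0, "wx": -0, "wy": 0, "wz": 5},
58 {"fingers": 0, "dx": -6, "dy": -8, "dz": 0, "wx": -0, "wy": 0, "wz": 5},
63 {"fingers": 0, "dx": -5, "dy": -9, "dz": 0, "wx": -0, "wy": 0, "wz": 5},
68 {"fingers": 0, "dx": -4, "dy": -9, "dz": 0, "wx": -0, "wy": 0, "wz": 5},
73 {"fingers": 0, "dx": -4, "dy": -10, "dz": 0, "wx": -0, "wy": 0, "wz": 5},
78 {"fingers": 0, "dx": -2, "dy": -9, "dz": 0, "wx": -0, "wy": 0, "wz": 5},

83 {"fingers": 0, "dx": -2, "dy": -10, "dz": 0, "wx": -0, "wy": 0, "wz": 5},
88 {"fingers": 0, "dx": -1, "dy": -10, "dz": 0, "wx": -0, "wy": 0, "wz": 5},
```

Call:
{"fn": "move_arm", "kwargs": {
  "deltas": [
    {"fingers":0,"dx":-12,"dy":-2,"dz":-2,"wx":0.1,"wy":0.4,"wz":0},
    {"fingers":0,"dx":-7,"dy":-3,"dz":0,"wx":0,"wy":0,"wz":0},
    {"fingers":0,"dx":-8,"dy":-2,"dz":0,"wx":0,"wy":0,"wz":2},
    {"fingers":0,"dx":-10,"dy":-2,"dz":0,"wx":0,"wy":0,"wz":5},
    {"fingers":0,"dx":-10,"dy":-4,"dz":0,"wx":0,"wy":0,"wz":5},
    {"fingers":0,"dx":-9,"dy":-4,"dz":0,"wx":0,"wy":0,"wz":5},
    {"fingers":0,"dx":-9,"dy":-5,"dz":0,"wx":0,"wy":0,"wz":5}
  ]
}}

```text
t: 19.0
position: [0.5696, -0.0427, 0.0942]
tcp_rot: [159.7, 0.1, -49.0]
force: [0.1, -0.3, 0.2]
finger_gap: 0.0008
```

```bash
python3 -c "
from goto import *
from push import *
T,Rt=pushpose(33,.0,.096); delta(T,Rt)
grab('side','s14'); crop('s14',250,400,170,300,5,'s14c')"
```

```text
19.0 [ -6.7  40.7  82.2 -15.6  71.8  49. ] p [ 0.5696 -0.0427  0.0942] rpy [ 1.597e+02  1.000e-01 -4.900e+01] F [ 0.1 -0.3  0.2] gap 0.0008
need mm [3.6 0.2 1.8] rot [ 0.12 -0.29 -0.28]
```

View pics/s14c.png

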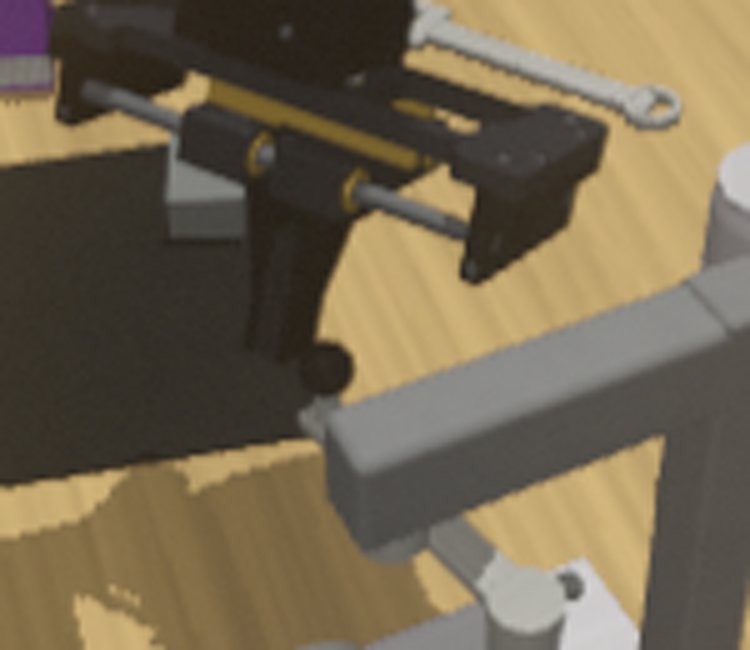

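```bash
python3 - <<'E'
from push import *
def ray(tag,u,v):
    L=load(tag); d=L['R']@np.linalg.inv(L['K'])@[u,v,1.]; return L['t'],d/np.linalg.norm(d)
o1,d1=ray('s11',315.3,243.7);o2,d2=ray('c11',285.6,192)
A=np.c_[d1,-d2]; s=np.linalg.lstsq(A,o2-o1,rcond=None)[0]; print(o1+d1*s[0],o2+d2*s[1])
print(px('s11',315,243),px('c11',285,191),ballpos(0),ballpos(11))
print(proj('s11',ballpos(11)),proj('c11',ballpos(11)))
print('tcp in s14',proj('s14',arm.observe()['position']))
E
```

```text
[ 0.59679982 -0.03293872  0.10511823] [ 0.5956747  -0.03156258  0.10613   ]
[ 0.59402696 -0.04077152  0.11529154] [ 0.60403747 -0.03185985  0.11746461] [ 0.61930709 -0.0272366   0.107     ] [ 0.5978494  -0.03228922  0.107     ]
[315.70232066 242.63499682] [285.23471683 192.33036699]
tcp in s14 [301.58172477 254.88518429]
```

```bash
python3 - <<'E'
from push import *
print(proj('s13',[.6378,-.0205,.0984]), proj('s13',[.6378,-.0205,.0984]) if 0 else '')
o=arm.observe(); A=R.from_euler('xyz',o['tcp_rot'],degrees=True).as_matrix(); print(A.round(2))
for s in(0,.02,.04,.06): print(s,proj('s14',o['position']-A[:,2]*s))
B=R.from_euler('xyz',[160.4,-.2,-71.3],degrees=True).as_matrix()
for s in(0,.02,.04,.06): print(s,proj('s13',np.array([.6378,-.0205,.0984])-B[:,2]*s))
# depth at fingertip pixel
for u,v in((336,222),(338,215),(345,205)): print(px('s13',u,v).round(3))
for u,v in((304,236),(306,230),(308,220)): print(px('s14',u,v).round(3))
E
```

```text
[333.49482111 237.00589555] 
[[ 0.66 -0.7  -0.27]
 [-0.75 -0.62 -0.23]
 [-0.    0.35 -0.94]]
0 [301.58172477 254.88518429]
0.02 [303.21446883 245.51952451]
0.04 [304.87906785 235.97114   ]
0.06 [306.57646324 226.23463063]
0 [333.49482111 237.00589555]
0.02 [336.24982588 228.47616622]
0.04 [339.06822379 219.75016631]
0.06 [341.95222834 210.82104266]
[ 0.641 -0.025  0.14 ]
[ 0.646 -0.021  0.153]
[ 0.657 -0.027  0.179]
[ 0.574 -0.04   0.138]
[ 0.579 -0.037  0.15 ]
[ 0.585 -0.033  0.168]
```

```bash
python3 - <<'E'
from push import *
A=R.from_euler('xyz',[-130.2,-.1,79.8],degrees=True).as_matrix(); T=np.array([.5068,.1818,.0951])
for off in(-.05,.05):
    for s in(0,.02,.04): 
        u=proj('s4',T+A[:,0]*off-A[:,2]*s); print(off,s,((u-[200,110])*4).round(0))
E
```

```text
-0.05 0 [197. 384.]
-0.05 0.02 [222. 363.]
-0.05 0.04 [248. 341.]
0.05 0 [198. 278.]
0.05 0.02 [222. 258.]
0.05 0.04 [245. 237.]
```

```bash
python3 - <<'E'
from push import *
crop('s13',310,400,160,250,8,'x'); 
# low points of finger via depth
P,m=cloud('s13'); T=np.array([.6378,-.0205,.0984])
B=R.from_euler('xyz',[160.4,-.2,-71.3],degrees=True).as_matrix()
L=(P-T)@B*1000; s=m&(abs(L[...,0])<25)&(abs(L[...,1])<25)&(L[...,2]>-65)&(L[...,2]<15)
Q=L[s]; print(len(Q)); 
for z0 in range(-65,15,5):
    k=Q[(Q[:,2]>=z0)&(Q[:,2]<z0+5)]
    if len(k): print(z0,len(k),k.min(0).round(),k.max(0).round())
E
```

```text
218
-65 36 [-11. -11. -65.] [ 11.  13. -60.]
-60 32 [-10.  -9. -60.] [ 11.  12. -55.]
-55 35 [ -9.  -9. -55.] [  9.  13. -50.]
-50 35 [ -8. -11. -50.] [ 10.  13. -45.]
-45 36 [-10.  -9. -45.] [ 10.  12. -40.]
-40 34 [-10. -10. -39.] [ 10.  12. -35.]
-35 10 [-10.  -8. -35.] [  9.  12. -33.]
```

View pics/x.png

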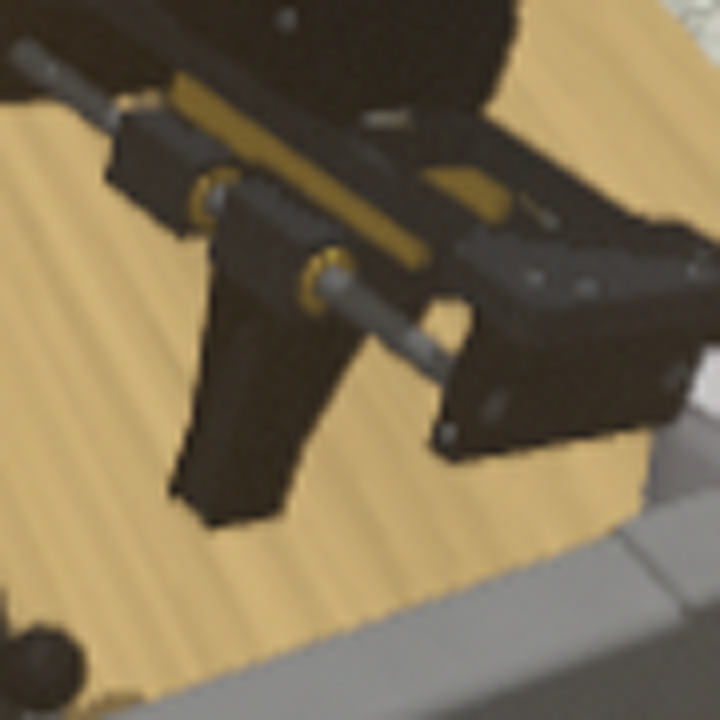

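```bash
cat >> push.py <<'E'
gam=10.
TIP=.033
def pp(a,gap=0.,z=.100):
    t=Rz(7.75+a)@[-1,0,0]; g=np.radians(gam); d=np.sin(g)*t+np.array([0,0,-np.cos(g)])
    x=-(Rz(7.75+a)@[0,1,0]); y=np.cross(d,x)
    ax=(.022/np.cos(g))-(.107-z)*np.tan(g)
    T=ballpos(a)-t*(ax+gap); T[2]=z
    return T+d*TIP,np.c_[x,y,d]
def prows(S,p=None,A=None):
    o=arm.observe()
    if p is None: p=o['position'];A=R.from_euler('xyz',o['tcp_rot'],degrees=True).as_matrix()
    for i,(a,g,z) in enumerate(S):
        T,B=pp(a,g,z); d=np.round((T-p)*1000).astype(int); w=np.round(R.from_matrix(B@A.T).as_rotvec(degrees=True),1)
        p=p+d/1000;A=R.from_rotvec(w,degrees=True).as_matrix()@A
        print(a,z,'{"fingers": 0, "dx": %d, "dy": %d, "dz": %d, "wx": %g, "wy": %g, "wz": %g},'%(*d,*w))
E
python3 - <<'E'
from push import *
from t import multi
prows([(30,0,.150),(25,.005,.155),(19,.015,.155),(13,.025,.155),(11,.03,.155),(11,.025,.125),(11,.02,.100)])
for a in(11,50,89):
    T,B=pp(a); print([s.round(0).tolist() for s in multi(T,B,8)])
E
```

```text
30 0.15 {"fingers": 0, "dx": 17, "dy": 7, "dz": 23, "wx": 6.5, "wy": -8.3, "wz": -3.4},
25 0.155 {"fingers": 0, "dx": 14, "dy": 7, "dz": 5, "wx": -0, "wy": 0, "wz": -5},
19 0.155 {"fingers": 0, "dx": 21, "dy": 8, "dz": 0, "wx": -0, "wy": 0, "wz": -6},
13 0.155 {"fingers": 0, "dx": 22, "dy": 4, "dz": 0, "wx": -0, "wy": 0, "wz": -6},
11 0.155 {"fingers": 0, "dx": 9, "dy": 2, "dz": 0, "wx": -0, "wy": 0, "wz": -2},
11 0.125 {"fingers": 0, "dx": -9, "dy": -4, "dz": -30, "wx": -0, "wy": 0, "wz": -0},
11 0.1 {"fingers": 0, "dx": -9, "dy": -3, "dz": -25, "wx": -0, "wy": 0, "wz": -0},
[[-10.0, 42.0, 81.0, -5.0, 66.0, 64.0]]
[[-13.0, 37.0, 95.0, -12.0, 52.0, 27.0]]
[[-21.0, 33.0, 104.0, -14.0, 39.0, -17.0]]
```

Call:
{"fn": "move_arm", "kwargs": {
  "deltas": [
    {"fingers":0,"dx":5,"dy":2,"dz":15,"wx":0,"wy":0,"wz":0},
    {"fingers":0,"dx":6,"dy":2,"dz":4,"wx":3.3,"wy":-4.2,"wz":-1.7},
    {"fingers":0,"dx":6,"dy":3,"dz":4,"wx":3.2,"wy":-4.1,"wz":-1.7},
    {"fingers":0,"dx":14,"dy":7,"dz":5,"wx":0,"wy":0,"wz":-5},
    {"fingers":0,"dx":21,"dy":8,"dz":0,"wx":0,"wy":0,"wz":-6},
    {"fingers":0,"dx":22,"dy":4,"dz":0,"wx":0,"wy":0,"wz":-6},
    {"fingers":0,"dx":9,"dy":2,"dz":0,"wx":0,"wy":0,"wz":-2},
    {"fingers":0,"dx":0,"dy":0,"dz":0,"wx":0,"wy":0,"wz":0}
  ]
}}

```text
t: 19.85
position: [0.6544, -0.0148, 0.1219]
tcp_rot: [170.3, -0.1, -71.7]
force: [-0.1, 0.5, 0.0]
finger_gap: 0.0006
```

Call:
{"fn": "move_arm", "kwargs": {
  "deltas": [
    {"fingers":0,"dx":-9,"dy":-4,"dz":-30,"wx":0,"wy":0,"wz":0},
    {"fingers":0,"dx":-6,"dy":-2,"dz":-25,"wx":0,"wy":0,"wz":0},
    {"fingers":0,"dx":0,"dy":0,"dz":0,"wx":0,"wy":0,"wz":0},
    {"fingers":0,"dx":0,"dy":0,"dz":0,"wx":0,"wy":0,"wz":0}
  ]
}}

```text
t: 20.25
position: [0.6371, -0.0207, 0.0668]
tcp_rot: [170.1, -0.0, -71.7]
force: [1.3, 0.4, -0.2]
finger_gap: 0.0009
```

```bash
python3 -c "
from goto import *
from push import *
T,Rt=pp(11,.02,.1); delta(T,Rt)
grab('side','s15'); crop('s15',270,400,170,300,6,'s15c')
prows([(11,.012,.1),(11,.004,.1),(13,0,.1)]+[(a,0,.1) for a in range(18,89,5)])"
```

```text
20.25 [-9.4 43.7 77.3 -4.9 67.9 64.4] p [ 0.6371 -0.0207  0.0668] rpy [170.1  -0.  -71.7] F [ 1.3  0.4 -0.2] gap 0.0009
need mm [-5.8 -0.2  0.7] rot [-0.04  0.13  0.4 ]
11 0.1 {"fingers": 0, "dx": -15, "dy": -3, "dz": 0, "wx": -0, "wy": 0.3, "wz": 0.4},
11 0.1 {"fingers": 0, "dx": -7, "dy": -2, "dz": 0, "wx": -0, "wy": -0, "wz": -0},
13 0.1 {"fingers": 0, "dx": -8, "dy": -2, "dz": 0, "wx": -0, "wy": -0, "wz": 2},
18 0.1 {"fingers": 0, "dx": -10, "dy": -3, "dz": 0, "wx": -0, "wy": -0, "wz": 5},
23 0.1 {"fingers": 0, "dx": -9, "dy": -4, "dz": 0, "wx": -0, "wy": -0, "wz": 5},
28 0.1 {"fingers": 0, "dx": -9, "dy": -4, "dz": 0, "wx": -0, "wy": -0, "wz": 5},
33 0.1 {"fingers": 0, "dx": -9, "dy": -5, "dz": 0, "wx": -0, "wy": -0, "wz": 5},
38 0.1 {"fingers": 0, "dx": -8, "dy": -6, "dz": 0, "wx": -0, "wy": -0, "wz": 5},
43 0.1 {"fingers": 0, "dx": -8, "dy": -7, "dz": 0, "wx": -0, "wy": -0, "wz": 5},
48 0.1 {"fingers": 0, "dx": -7, "dy": -7, "dz": 0, "wx": -0, "wy": -0, "wz": 5},
53 0.1 {"fingers": 0, "dx": -6, "dy": -8, "dz": 0, "wx": -0, "wy": -0, "wz": 5},
58 0.1 {"fingers": 0, "dx": -6, "dy": -8, "dz": 0, "wx": -0, "wy": -0, "wz": 5},
63 0.1 {"fingers": 0, "dx": -5, "dy": -9, "dz": 0, "wx": -0, "wy": -0, "wz": 5},
68 0.1 {"fingers": 0, "dx": -4, "dy": -9, "dz": 0, "wx": -0, "wy": -0, "wz": 5},
73 0.1 {"fingers": 0, "dx": -4, "dy": -10, "dz": 0, "wx": -0, "wy": -0, "wz": 5},
78 0.1 {"fingers": 0, "dx": -2, "dy": -10, "dz": 0, "wx": 0, "wy": -0, "wz": 5},
83 0.1 {"fingers": 0, "dx": -2, "dy": -10, "dz": 0, "wx": 0, "wy": -0, "wz": 5},
88 0.1 {"fingers": 0, "dx": -1, "dy": -10, "dz": 0, "wx": 0, "wy": -0, "wz": 5},
```

View pics/s15c.png

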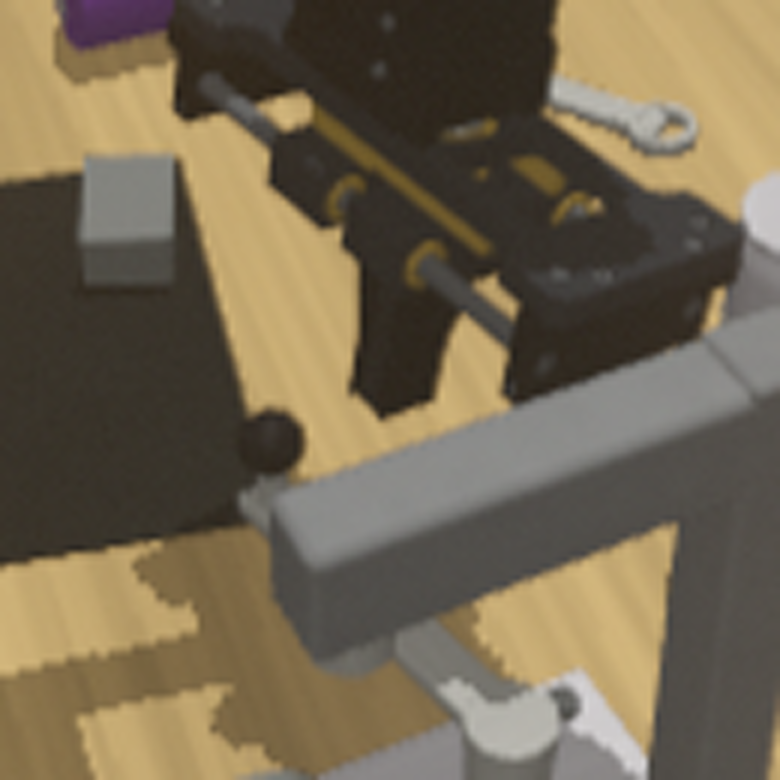

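Call:
{"fn": "move_arm", "kwargs": {
  "deltas": [
    {"fingers":0,"dx":-14,"dy":-3,"dz":0,"wx":0,"wy":0.3,"wz":0.4},
    {"fingers":0,"dx":-7,"dy":-2,"dz":0,"wx":0,"wy":0,"wz":0},
    {"fingers":0,"dx":-8,"dy":-2,"dz":0,"wx":0,"wy":0,"wz":2},
    {"fingers":0,"dx":-10,"dy":-3,"dz":0,"wx":0,"wy":0,"wz":5},
    {"fingers":0,"dx":-9,"dy":-4,"dz":0,"wx":0,"wy":0,"wz":5}
  ]
}}

```text
t: 20.8
position: [0.5907, -0.0347, 0.068]
tcp_rot: [170.1, -0.0, -59.1]
force: [0.4, -0.0, -0.0]
finger_gap: 0.0005
```

```bash
python3 -c "
from goto import *
from push import *
T,Rt=pp(23,0,.1); delta(T,Rt)
grab('side','s16'); crop('s16',270,400,170,300,6,'s16c')"
```

```text
20.8 [-10.4  40.2  85.5  -7.4  61.9  52.7] p [ 0.5907 -0.0347  0.068 ] rpy [170.1  -0.  -59.1] F [ 0.4 -0.  -0. ] gap 0.0005
need mm [-1.4  0.2 -0.5] rot [-0.    0.09 -0.18]
```

View pics/s16c.png

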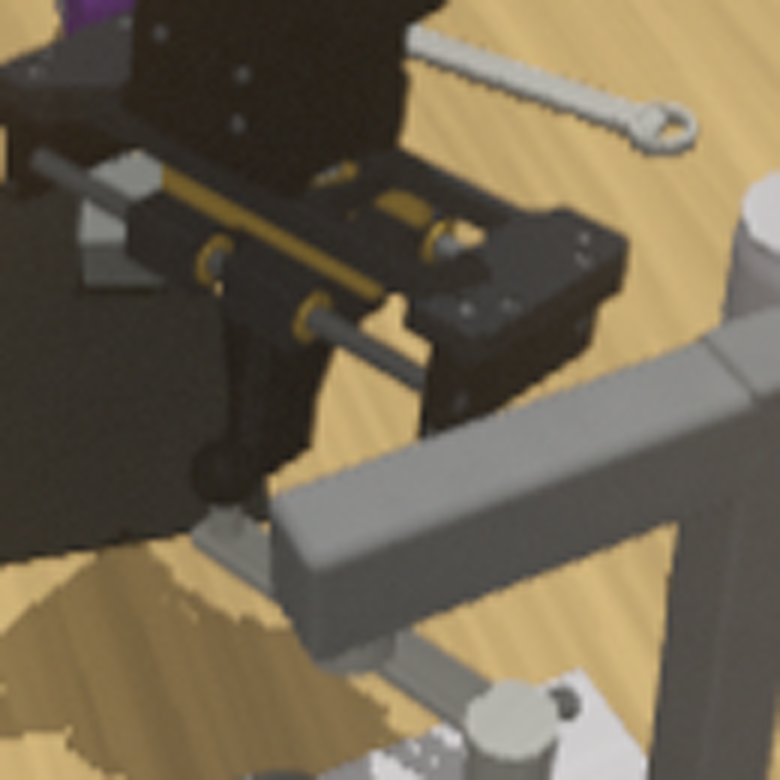

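The ball is moving ahead of the finger, now at crop (222,470). I'll keep going along the arc.

Call:
{"fn": "move_arm", "kwargs": {
  "deltas": [
    {"fingers":0,"dx":-10,"dy":-4,"dz":0,"wx":0,"wy":0,"wz":5},
    {"fingers":0,"dx":-9,"dy":-5,"dz":0,"wx":0,"wy":0,"wz":5},
    {"fingers":0,"dx":-8,"dy":-6,"dz":0,"wx":0,"wy":0,"wz":5},
    {"fingers":0,"dx":-8,"dy":-7,"dz":0,"wx":0,"wy":0,"wz":5},
    {"fingers":0,"dx":-7,"dy":-7,"dz":0,"wx":0,"wy":0,"wz":5},
    {"fingers":0,"dx":-6,"dy":-8,"dz":0,"wx":0,"wy":0,"wz":5},
    {"fingers":0,"dx":-6,"dy":-8,"dz":0,"wx":0,"wy":0,"wz":5},
    {"fingers":0,"dx":0,"dy":0,"dz":0,"wx":0,"wy":0,"wz":0}
  ]
}}

```text
t: 21.65
position: [0.5355, -0.0802, 0.0676]
tcp_rot: [169.9, -0.0, -24.4]
force: [0.2, 0.3, -0.3]
finger_gap: 0.0006
```

```bash
python3 -c "
from goto import *
from push import *
T,Rt=pp(58,0,.1); delta(T,Rt)
grab('side','s17'); crop('s17',230,390,190,360,4.4,'s17c')
prows([(a,0,.1) for a in range(63,89,5)])"
```

```text
21.65 [-14.1  35.6  97.6 -13.2  49.3  19.1] p [ 0.5355 -0.0802  0.0676] rpy [169.9  -0.  -24.4] F [ 0.2  0.3 -0.3] gap 0.0006
need mm [ 0.8  0.3 -0.1] rot [ 0.1  -0.03  0.15]
63 0.1 {"fingers": 0, "dx": -5, "dy": -9, "dz": 0, "wx": 0.1, "wy": 0, "wz": 5.2},
68 0.1 {"fingers": 0, "dx": -4, "dy": -9, "dz": 0, "wx": -0, "wy": 0, "wz": 5},
73 0.1 {"fingers": 0, "dx": -3, "dy": -10, "dz": 0, "wx": -0, "wy": 0, "wz": 5},
78 0.1 {"fingers": 0, "dx": -3, "dy": -9, "dz": 0, "wx": -0, "wy": 0, "wz": 5},
83 0.1 {"fingers": 0, "dx": -1, "dy": -10, "dz": 0, "wx": -0, "wy": 0, "wz": 5},
88 0.1 {"fingers": 0, "dx": -1, "dy": -10, "dz": 0, "wx": -0, "wy": 0, "wz": 5},
```

View pics/s17c.png

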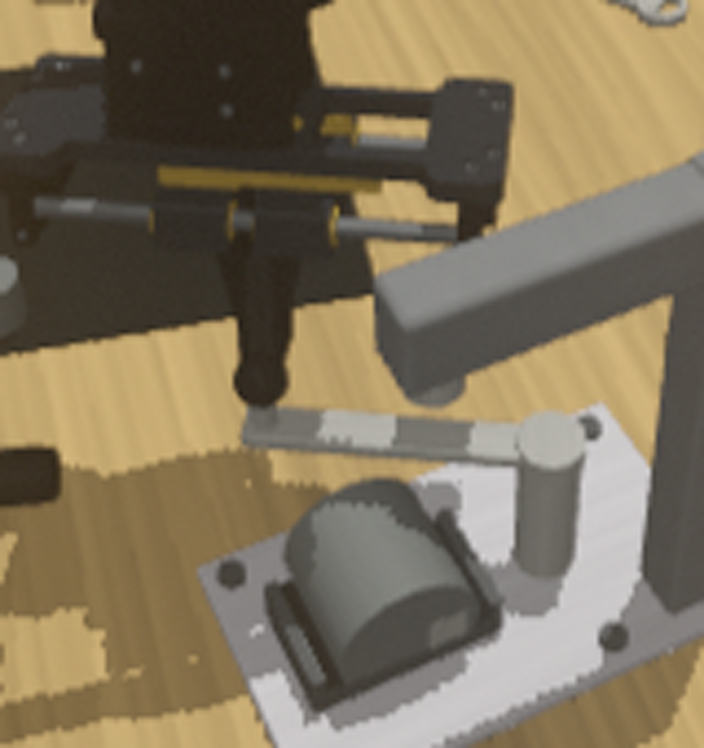

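Call:
{"fn": "move_arm", "kwargs": {
  "deltas": [
    {"fingers":0,"dx":-5,"dy":-9,"dz":0,"wx":0,"wy":0,"wz":5},
    {"fingers":0,"dx":-4,"dy":-9,"dz":0,"wx":0,"wy":0,"wz":5},
    {"fingers":0,"dx":-3,"dy":-10,"dz":0,"wx":0,"wy":0,"wz":5},
    {"fingers":0,"dx":-3,"dy":-9,"dz":0,"wx":0,"wy":0,"wz":5},
    {"fingers":0,"dx":-1,"dy":-10,"dz":0,"wx":0,"wy":0,"wz":5},
    {"fingers":0,"dx":0,"dy":0,"dz":0,"wx":0,"wy":0,"wz":0}
  ]
}}

```text
t: 22.3
position: [0.52, -0.1274, 0.067]
tcp_rot: [169.9, -0.0, 0.5]
force: [-0.0, 0.1, -0.2]
finger_gap: 0.0005
```

Call:
{"fn": "move_arm", "kwargs": {
  "deltas": [
    {"fingers":0,"dx":0,"dy":-5,"dz":0,"wx":0,"wy":0,"wz":2},
    {"fingers":0,"dx":0,"dy":-5,"dz":0,"wx":0,"wy":0,"wz":2},
    {"fingers":0,"dx":0,"dy":0,"dz":0,"wx":0,"wy":0,"wz":0}
  ]
}}

```text
t: 22.6
position: [0.5201, -0.1367, 0.0668]
tcp_rot: [169.9, 0.0, 4.5]
force: [-0.2, 0.1, 0.3]
finger_gap: 0.0005
```

```bash
python3 -c "
from goto import *
from push import *
T,Rt=pp(90,0,.1); delta(T,Rt)
grab('side','s18'); crop('s18',230,390,190,360,4.4,'s18c')
print([proj('s18',ballpos(a)).round(1) for a in (83,86,90)])
print([((proj('s18',ballpos(a))-[230,190])*4.4).round(0) for a in (83,86,90)])"
```

```text
22.6 [-20.8  33.6 103.4 -14.4  39.6 -14.5] p [ 0.5201 -0.1367  0.0668] rpy [169.9   0.    4.5] F [-0.2  0.1  0.3] gap 0.0005
need mm [-1.3 -4.7  0.7] rot [0.12 0.   3.22]
[array([290.3, 299.1]), array([291.4, 301.9]), array([293.2, 305.7])]
[array([266., 480.]), array([270., 492.]), array([278., 509.])]
```

View pics/s18c.png

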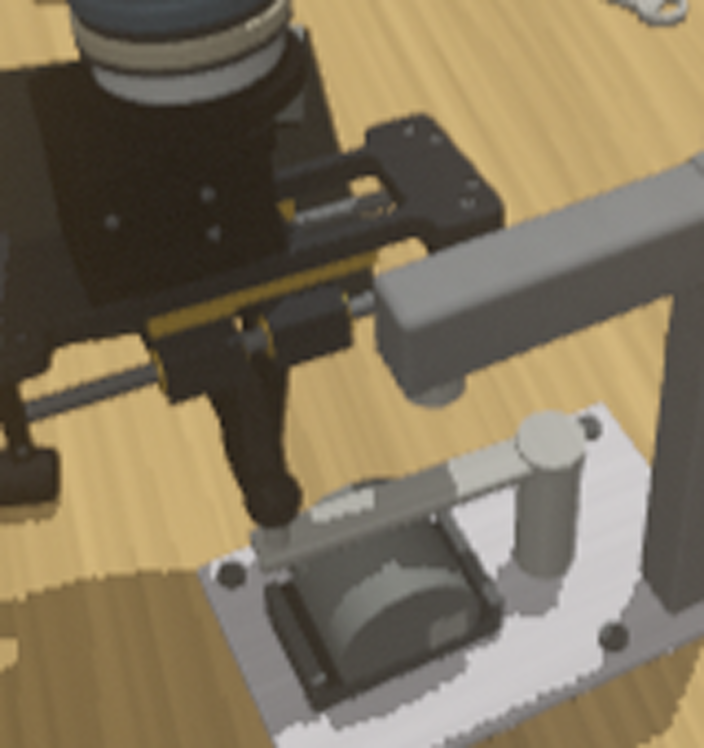

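Call:
{"fn": "move_arm", "kwargs": {
  "deltas": [
    {"fingers":0,"dx":0,"dy":-3,"dz":0,"wx":0,"wy":0,"wz":1},
    {"fingers":0,"dx":0,"dy":0,"dz":0,"wx":0,"wy":0,"wz":0}
  ]
}}

```text
t: 22.85
position: [0.5199, -0.1397, 0.0667]
tcp_rot: [169.9, 0.0, 5.7]
force: [0.7, 1.2, 0.6]
finger_gap: 0.0005
```

Call:
{"fn": "move_arm", "kwargs": {
  "deltas": [
    {"fingers":0,"dx":0,"dy":-2,"dz":0,"wx":0,"wy":0,"wz":1},
    {"fingers":0,"dx":0,"dy":0,"dz":0,"wx":0,"wy":0,"wz":0}
  ]
}}

```text
t: 23.05
position: [0.5197, -0.1418, 0.0666]
tcp_rot: [169.9, 0.0, 6.7]
force: [1.1, 0.7, -0.0]
finger_gap: 0.0005
```

Call:
{"fn": "move_arm", "kwargs": {
  "deltas": [
    {"fingers":0,"dx":0,"dy":-2,"dz":0,"wx":0,"wy":0,"wz":0},
    {"fingers":0,"dx":0,"dy":0,"dz":0,"wx":0,"wy":0,"wz":0}
  ]
}}

```text
t: 23.25
position: [0.5197, -0.1438, 0.0666]
tcp_rot: [169.9, 0.0, 6.7]
force: [0.9, 1.4, -0.6]
finger_gap: -0.0
```

Call:
{"fn": "move_arm", "kwargs": {
  "deltas": [
    {"fingers":0,"dx":0,"dy":-1,"dz":0,"wx":0,"wy":0,"wz":0},
    {"fingers":0,"dx":0,"dy":0,"dz":0,"wx":0,"wy":0,"wz":0}
  ]
}}

```text
t: 23.45
position: [0.5197, -0.1441, 0.0666]
tcp_rot: [169.9, 0.0, 6.7]
force: [1.4, 4.5, 0.9]
finger_gap: 0.0009
```

```bash
python3 -c "
from goto import *
from push import *
T,Rt=pp(90,0,.1); delta(T,Rt)
grab('side','s19'); crop('s19',270,350,270,350,8,'s19c')
print([((proj('s19',ballpos(a))-[270,270])*8).round(0) for a in (83,86,88,90,92)])"
```

```text
23.45 [-21.8  33.5 103.6 -14.1  39.  -17.8] p [ 0.5197 -0.1441  0.0666] rpy [169.9   0.    6.7] F [1.4 4.5 0.9] gap 0.0009
need mm [-0.9  2.6  0.9] rot [ 0.06 -0.01  1.05]
[array([163., 232.]), array([171., 255.]), array([178., 270.]), array([185., 286.]), array([193., 300.])]
```

View pics/s19c.png

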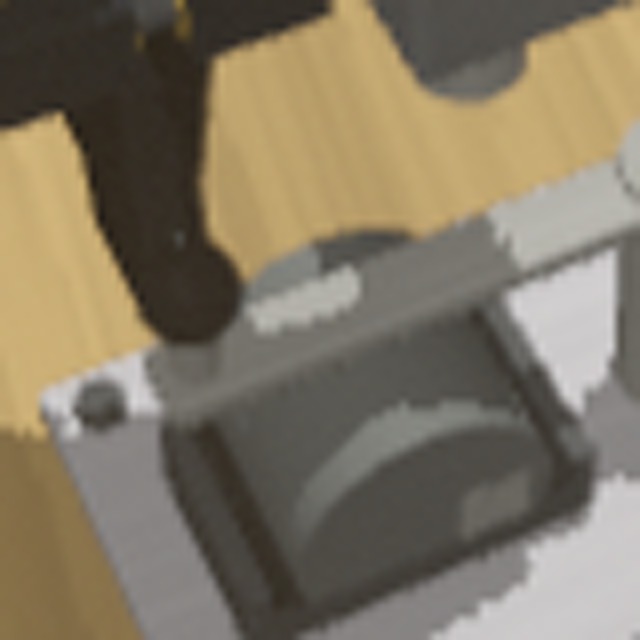

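Call:
{"fn": "move_arm", "kwargs": {
  "deltas": [
    {"fingers":0,"dx":0,"dy":5,"dz":0,"wx":0,"wy":0,"wz":0},
    {"fingers":0,"dx":-2,"dy":15,"dz":0,"wx":0,"wy":0,"wz":0},
    {"fingers":0,"dx":-3,"dy":25,"dz":5,"wx":0,"wy":0,"wz":0},
    {"fingers":0,"dx":-5,"dy":35,"dz":15,"wx":0,"wy":0,"wz":0},
    {"fingers":0,"dx":-5,"dy":35,"dz":30,"wx":0,"wy":0,"wz":0},
    {"fingers":0,"dx":0,"dy":25,"dz":35,"wx":0,"wy":0,"wz":0},
    {"fingers":0,"dx":0,"dy":10,"dz":20,"wx":0,"wy":0,"wz":0},
    {"fingers":0,"dx":0,"dy":0,"dz":0,"wx":0,"wy":0,"wz":0}
  ]
}}

```text
t: 24.3
position: [0.5062, 0.0063, 0.1744]
tcp_rot: [169.8, -0.3, 6.9]
force: [-0.2, 0.1, 0.1]
finger_gap: 0.0004
```

```bash
python3 -c "
from goto import *
from push import *
from ov import *
log()
grab('side','s20');grab('scene','c20')
draw('s20',footlines(np.array([.5605,-.1513,.037]),7.75,0),265,365,260,360,7,'s20c'); crop('c20',190,330,120,270,5,'c20c')
print([((proj('s20',ballpos(a))-[265,260])*7).round(0) for a in (83,86,88,90,92)],[((proj('c20',ballpos(a))-[190,120])*5).round(0) for a in (83,86,88,90,92)])"
```

```text
24.3 [ -5.2  22.4 100.8 -12.2  54.9  -5.3] p [0.5062 0.0063 0.1744] rpy [169.8  -0.3   6.9] F [-0.2  0.1  0.1] gap 0.0004
[array([177., 273.]), array([185., 293.]), array([191., 307.]), array([197., 320.]), array([204., 333.])] [array([281., 259.]), array([270., 259.]), array([262., 259.]), array([255., 260.]), array([247., 260.])]
```

View pics/s20c.png

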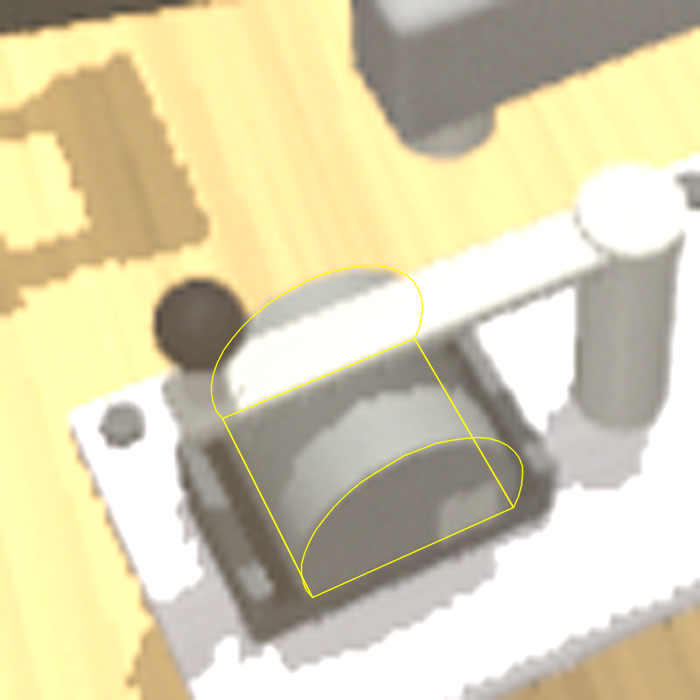

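View pics/c20c.png

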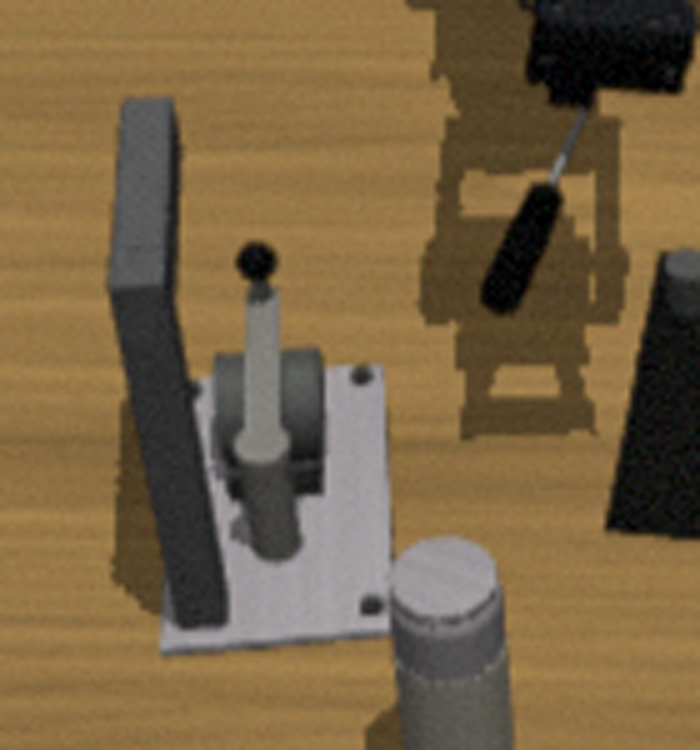

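```bash
python3 -c "
from h import *
print(arm.finish_job()); log()"
```

```text
the job is handed in; nothing more can be done
None
the job is handed in; nothing more can be done
```

The foot is flat on the riser with the hold-down arm home over it, and I handed the job in at about 24.4 s of the 72 s. No verdict came back, so the results below are my own checks.

**What I did:**
- I caught the foot by its end faces and turned it flat side down while it was held.
- I set its bar edge on the riser and let it settle the last few degrees on to its flat.
- I withdrew, pushed the ball round until the arm met its stop, and backed well clear.

**Last checks:**
- **Foot:** in the side camera it matches a model drawn flat at the seat to within about a pixel, roughly 2 mm. It lies between the lips with its ends even.
- **Hold-down arm:** the ball's position puts it at about 90°, from both the side and scene cameras. Stop contact showed as a 4.5 N rise with no further movement.
- **Robot and can:** the wrist force reads zero, the gripper is well away from everything, and the can is still standing.

**What disagreed:** my first push went over the ball without touching it. The cameras showed the shut fingertips ending about 33 mm behind the reported TCP. I lowered the tool by that much and the second push worked.

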